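# Snap the lifting clip onto the couscous basket

### The job

Take the sprung lifting clip out of its wooden stand and press it down over the brass bar of the stirrup on the couscous basket until the bar is right home in the clip and the gate has snapped shut beneath it. Then, still holding it, give the clip a short, firm upward tug to prove the closed gate holds, and let go, leaving it clipped on. Be gentle throughout, never using more than 20 N on the basket, and leave the jar, dish and spatula where they are.

Things in the scene. Friction and masses are not known exactly. Their poses are not given: they have to be found in the camera images.
- clip: Loose lifting clip, about 130 g, upright in the stand at the start. Origin: centre of the prongs' underside; z up, x across the mouth, y through its thickness. A steel inverted U, 34 (x) x 12 (y) mm: two round-ended prongs 6 mm wide leave a mouth 22 mm wide (x), open downward. Throat roof at z = 32.5 mm, shoulder top at 41.5 mm, black handle from there to 93.5 mm.
- clip_grip (a point): Middle of the clip's black plastic handle (20 x 20 mm, 52 mm tall), 68 mm above the prongs' underside: grip here. Axes as clip.
- clip_mouth (a point): Middle of the mouth, 6 mm above the prongs' underside, at the level of the orange gate that closes it: 20 mm long, 4 mm thick, hinged on the -x prong, its free end 2 mm short of the +x prong; it swings only inward (up).
- clip_seat (a point): Point in the clip's throat, on its centre line, 29.5 mm above the prongs' underside and 3 mm below the roof: where the centre of a fully home bar lies. Axes as clip. The gate snaps shut under a bar (in the middle of the mouth) only when the bar's centre is no more than about 2 mm below this point.
- gate (a joint): Angle of the clip's sprung gate, rad: 0 shut (at rest), growing inward to 1.4. A bar entering the mouth turns it to about 1.25 before it clears the bar and snaps back; the whole pressing force stays under about 8 N. Pulling the clip up on a caught bar bends the shut gate outward to a hard stop at -0.1; nothing else does that.
- basket: Lidded stainless couscous basket, diameter 152 mm, locked onto a wooden lazy susan (diameter 220 mm) and turning stiffly with it. Origin: centre of its underside, 26 mm above the counter; z up. Lid top at z = 60 mm, with a brass stirrup: an inverted U of 6 mm round bar, its top bar along the basket's y over the centre, 56 mm free between legs that go down into two collars 12 mm high.
- eye_mid (a point): Point of the basket 112 mm above its underside. Axes as basket. The stirrup's legs are pushed more or less deep into tight collars: the centre of the real top bar is straight above or below this point, from 13 mm lower to 13 mm higher. That height is not measured; feel it or see it. The collars do not slip under gentle forces (below about 80 N).
- stand: Wooden block fixed on the counter, 90 x 70 x 45 mm; origin at the centre of its underside. The slot in its top, about 37 x 15 mm and 28 mm deep, holds the clip's prongs; lift the clip straight up.
- jar: Bystander: glass jar with a metal clamp lid, diameter 84 mm, about 100 mm tall; origin at the centre of its underside.
- dish: Bystander: terracotta dish, rim diameter 140 mm, 45 mm high; origin at the centre of its underside.
- spatula: Bystander: red silicone spatula lying flat, about 240 mm long along its x axis; origin on its underside, near the middle of its length.
Things that resemble listed ones, but are neither listed nor needed, are in the scene too. What is meant by the part that bears basket is not green or red, and is the larger of those in its own colour.

How it is judged (in metres and radians):
On the way, in this order (a step that is already met when the one before it is completed fails the run):
1. the stirrup's bar pushes the clip's gate open (value of joint gate above 0.5 rad and contact force between clip and basket above 0.5 N and horizontal distance between clip_seat and eye_mid below 0.03 m).
2. the bar is home in the throat and the gate has snapped shut (value of joint gate below 0.1 rad and z of clip_seat in the frame of eye_mid below 0.018 m and x of clip_seat in the frame of eye_mid between -0.015 and 0.015 m and horizontal distance between clip_seat and eye_mid below 0.03 m), for 0.1 s.
3. the held clip is tugged upward with at least 3 N and the shut gate holds the bar (gate bent outward past -0.05) (value of joint gate below -0.05 rad and contact force between clip and basket above 3 N and contact force between the fingers and clip above 1 N), for 0.05 s.
At the end, for the whole second after the job is handed in: The clip hangs on or lies over the stirrup's bar with its gate shut (under 0.15 rad), its seat point within 40 mm of the stirrup's mid point, at rest (under 30 mm/s) and let go. It may flop over once released (value of joint gate below 0.15 rad and distance between clip_seat and eye_mid below 0.04 m and linear speed of clip below 0.03 m/s); the robot touches nothing.
It fails at once if the held clip bears on the basket or its stirrup with more than 20 N (contact force between clip and basket above 20 N and contact force between the fingers and clip above 0.5 N).
It fails at once if the robot itself bears on the basket with more than 20 N (contact force between any of the arm, the fingers and basket above 20 N).
It fails at once if the jar is moved more than 30 mm (distance of jar from where it was at the start of the episode above 0.03 m).
It fails at once if the dish is moved more than 30 mm (distance of dish from where it was at the start of the episode above 0.03 m).
It fails at once if the spatula is moved more than 30 mm (distance of spatula from where it was at the start of the episode above 0.03 m).
It also fails if it takes over 59 s, if anything falls off the work surface, if the arm or the gripper's body presses on something with over 40 N, if the wrist force passes 120 N, or if a joint passes its speed limit or range.

### The arm

A 6-joint arm with a two-finger parallel gripper is mounted at the origin on the work surface. World frame = base frame: x ahead of the robot, y to its left, z up, the work surface at z = 0. Lengths are in m, angles in degrees, forces in N, time in s.
With the tool pointing down it reaches from about 0.3 to 0.75 m from the base axis. Payload 8.5 kg.
Tool frame: the origin (TCP) lies midway between the tips of the shut fingers; the grasp point (between the pads) lies 19 mm behind it; y points along the fingers, z is the direction in which the jaws open and shut, and the axes are right-handed (so a half turn about y gives the same grasp; the last joint's range is limited). The gripper opens to 85 mm and grips with 20 to 120 N. Pads are 22 mm wide; open, the fingers measure 114 mm over their backs; the gripper's body (76 mm by 85 mm) begins 54 mm behind the grasp point. The pads swing forward as they close: fully open they stand 13 mm farther back than shut.
Start: joints at [-81.664, 21.807, 74.336, -0, 83.858, -12.336], TCP at [0.194, -0.515, 0.231] pointing down, gripper open.
Joint ranges: [-178.18, 178.18], [-50.72, 133.34], [12.68, 142.11], [-81.47, 261.47], [9.98, 163.14], [-165.26, 165.26]. Speed limits (degrees/s): [136.94, 136.94, 180, 180, 180, 180].

### API

Orientations are given as a 3x3 rotation matrix whose columns are the frame's x, y, z axes.
In Python, from rig import status, imaging, job gives the robot as it stands. The module is installed in compiled form; this text tells all that it offers.
- The arm moves only by the tool jog_arm, never from a script. Its argument "rows" is a list of rows, each an object of numbers: "hand": the opening, from 0 (shut) to 1 (fully open); "dx", "dy", "dz": the shift along the tool's x, y, z in cm; "ax", "ay", "az": the turn, a rotation vector about the tool's x, y, z in degrees. In form: [{"hand": .., "dx": .., "dy": .., "dz": .., "ax": .., "ay": .., "az": ..}, ...]. A call has exactly 5 rows; each row shifts and turns the commanded pose from where the row before left it, along the tool's axes as they then stand; what a row does not reach is not made up. A row lasts 1/12 s, in which the tool goes at most 41.7 mm and 7.16 degrees, less where a joint would pass 70% of its speed; a pose out of reach is approached as far as the arm can. A call is refused whole if a number of a shift passes 4.17 or a number of a turn 7.16, either way. A call with a gripper value outside its range is refused whole. The fingers move at their own pace and stop on an object; "newtons" is the grip in N (left out, the last holds). Time passes only in rows, so rows that do not move let the fingers close, or fill a call up. It gives the time, the measured TCP pose, the force and the opening at its end, in the units of the state.
- status.observe(): the state, without advancing time (a new reading comes with each control period).
- imaging.get_image(name): name is "side" or "top" or "wrist"; returns the picture (384x512x3 uint8, red, green, blue); there is no depth.
- imaging.camera_model(name): a dict with "K" (3x3 intrinsics, pixels), "distortion" ([k1, k2, p1, p2, k3] as OpenCV has them; the pictures are not rectified), "position" and "rotation" of the camera in the world; the wrist camera has in their place "tool_from_camera" (4x4, takes a point from camera to tool coordinates, whose origin is the TCP and whose axes are the tool frame's). Camera axes: x right, y down, z forward; pixel columns grow to the right and rows downward; lengths in m; the calibration is good to about 2 mm. A picture is of the moment at which its call begins: read the wrist's pose just before it. camera_model takes no time and is no camera call.
- job.close_job(): hands the job in, once; it reports no verdict.
The state is a dict: "time_s": time; "q": joint angles; "qvel": joint speeds; "joint_efforts": joint torques, N m; "position": TCP position; "tool_rot": TCP orientation; "ft_force": force on the tool from outside, world axes, zero at the start; "wrist_torque": the same for the moment, N m; "grip_width": finger opening in m.
Only numpy, scipy, OpenCV 4.12 (cv2) and the standard library are available. Lean on these libraries where they do the work, as an engineer would, in place of code of your own. Each camera call takes 0.05 s, during which the arm holds its last target.

## Working session

There is one attempt and no reset: what is moved stays moved. The work goes in short steps, Python scripts to look and compute and a tool call to move; the robot and the scene stay as the last step left them, time stands still between calls to the robot, and variables do not carry over. Pictures are saved under pics/ and viewed, and the job is handed in when it is done.

Besides the shell and the picture viewer there is one more tool, called after "Emit:" as name(argument=value, ...) on one line, values as JSON. jog_arm: Moves the arm, as the interface text tells. Its arguments: {"type":"object","properties":{"rows":{"type":"array"},"newtons":{"type":"number"}},"required":["rows"]}

```bash
mkdir -p pics; python3 - <<'E'
from rig import status, imaging
import cv2,numpy as np
s=status.observe(); print(s)
for n in ["side","top","wrist"]:
    im=imaging.get_image(n); cv2.imwrite(f"pics/{n}0.png",im[:,:,::-1]); print(n,imaging.camera_model(n))
E
```

```text
{'time_s': 0.0, 'q': array([-8.16640886e+01,  2.18411757e+01,  7.43865473e+01, -1.78421319e-04,
        8.38589514e+01, -1.23345642e+01]), 'qvel': array([-0.07039263,  0.00558655, -0.03171504, -0.02311509,  0.04922668,
       -0.03383826]), 'joint_efforts': array([-3.60608956e-04, -4.48465848e+01, -2.31274652e+01, -2.35189927e-04,
        4.77249414e-03, -2.91489994e-05]), 'position': array([ 0.19410824, -0.51427896,  0.23069949]), 'tool_rot': array([[-9.35625968e-01, -2.22376909e-04,  3.52992915e-01],
       [-3.52992840e-01,  1.49632204e-03, -9.35624827e-01],
       [-3.20129722e-04, -9.99998856e-01, -1.47849522e-03]]), 'ft_force': array([ 0.20417827, -0.15908891, -0.29165224]), 'wrist_torque': array([ 0.01214237, -0.00450596, -0.00349308]), 'grip_width': 0.08551501215741368}
side {'K': array([[359.27655948,   0.        , 256.38197044],
       [  0.        , 359.27655948, 196.16769586],
       [  0.        ,   0.        ,   1.        ]]), 'distortion': array([-0.01502155,  0.        ,  0.        ,  0.        ,  0.        ]), 'position': array([0.26155691, 0.63271608, 0.7040895 ]), 
[... 540 characters left out ...]
0.9995733 ,  0.02440541, -0.0160499 ],
       [ 0.01405183, -0.07994552, -0.99670019]])}
wrist {'K': array([[272.35725571,   0.        , 257.87141605],
       [  0.        , 272.35725571, 196.27621403],
       [  0.        ,   0.        ,   1.        ]]), 'distortion': array([0.00844557, 0.        , 0.        , 0.        , 0.        ]), 'tool_from_camera': array([[ 4.39745814e-04,  9.63088514e-01,  2.69184549e-01,
        -6.80653914e-02],
       [-4.21900547e-05, -2.69184557e-01,  9.63088611e-01,
        -1.41615112e-01],
       [ 9.99999902e-01, -4.34871096e-04, -7.77400251e-05,
        -3.14054347e-05],
       [ 0.00000000e+00,  0.00000000e+00,  0.00000000e+00,
         1.00000000e+00]])}
```

View pics/side0.png

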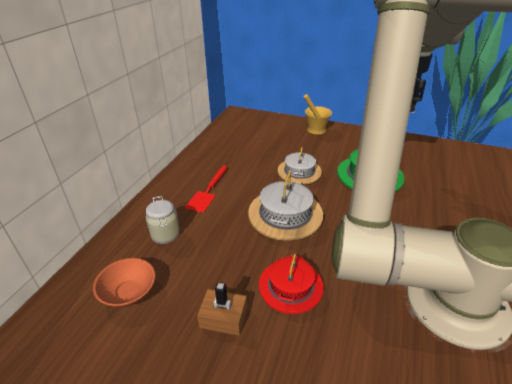

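View pics/top0.png

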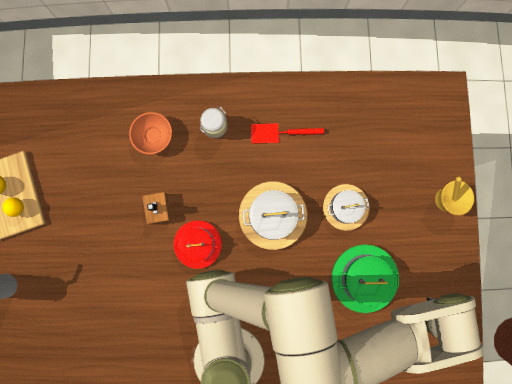

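View pics/wrist0.png

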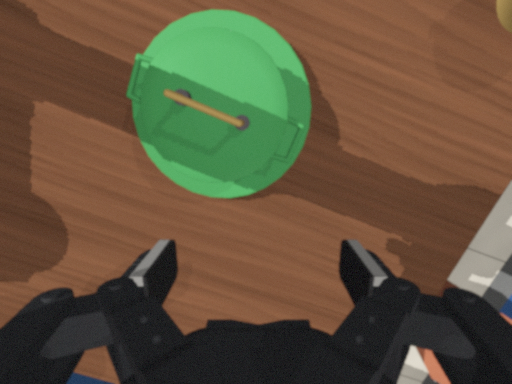

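The top view shows the stand with the clip at (155,208). The larger wooden-susan basket, which is the target, is at (273,215), with distractors in red, green and small wood. I'll zoom in next.

```bash
cat > h.py <<'E'
import numpy as np,cv2
from rig import status,imaging
def cam(n,s=None):
    m=imaging.camera_model(n)
    if n=="wrist":
        T=m["tool_from_camera"]; R=s["tool_rot"]@T[:3,:3]; p=s["tool_rot"]@T[:3,3]+s["position"]
    else: R=m["rotation"];p=m["position"]
    return m["K"],m["distortion"],R,p
def ray(c,uv):
    K,d,R,p=c
    x=cv2.undistortPoints(np.array([[uv]],float),K,d)[0,0]
    v=R@np.array([x[0],x[1],1]); return p,v/np.linalg.norm(v)
def onz(c,uv,z):
    p,v=ray(c,uv); return p+v*(z-p[2])/v[2]
def proj(c,P):
    K,d,R,p=c
    q=(np.atleast_2d(P)-p)@R
    return cv2.projectPoints(q.reshape(-1,1,3),np.zeros(3),np.zeros(3),K,d)[0][:,0]
def tri(rs):
    A=0;b=0
    for p,v in rs:
        M=np.eye(3)-np.outer(v,v);A=A+M;b=b+M@p
    X=np.linalg.solve(A,b); return X,[np.linalg.norm((np.eye(3)-np.outer(v,v))@(X-p)) for p,v in rs]
def crop(src,x0,y0,x1,y1,k,out):
    im=cv2.imread(src)[y0:y1,x0:x1]; cv2.imwrite(out,cv2.resize(im,None,fx=k,fy=k,interpolation=cv2.INTER_CUBIC))
E
python3 - <<'E'
from h import *
crop("pics/top0.png",233,175,313,255,7,"pics/tb.png")
crop("pics/top0.png",130,180,180,230,10,"pics/ts.png")
crop("pics/side0.png",240,160,330,245,6,"pics/sb.png")
crop("pics/side0.png",190,275,260,340,8,"pics/ss.png")
E
```

```text
(no output)
```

View pics/tb.png

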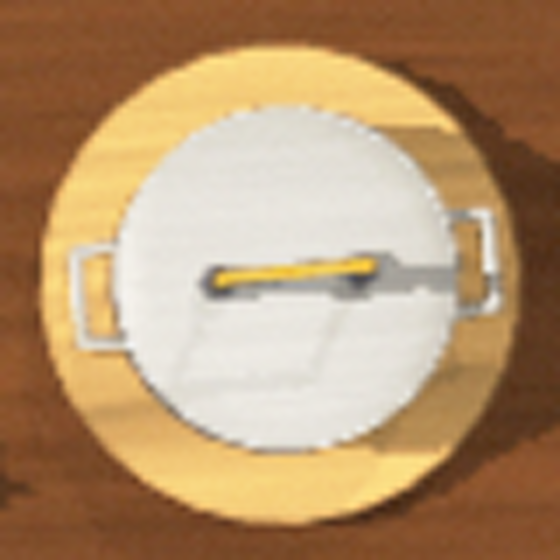

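View pics/ts.png

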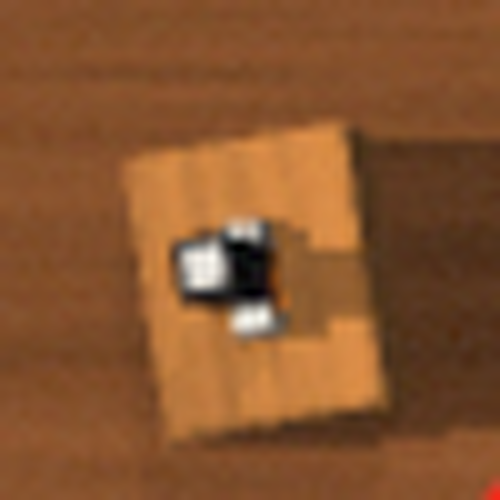

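View pics/sb.png

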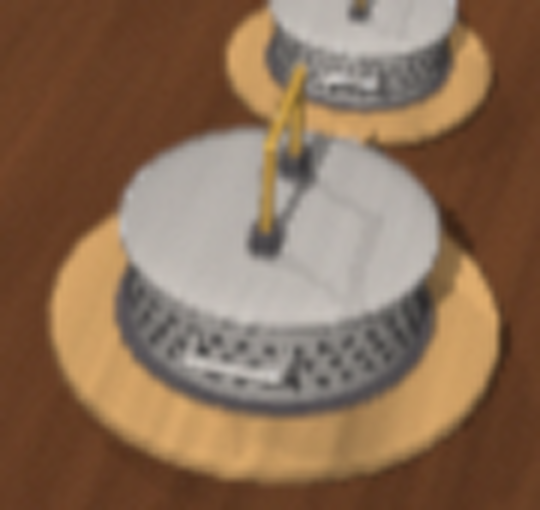

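View pics/ss.png

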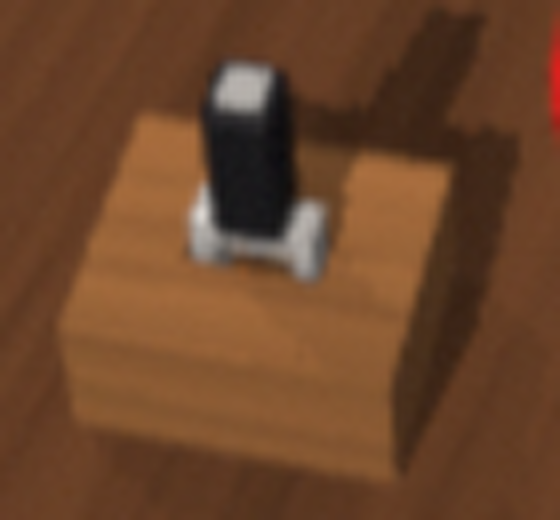

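```bash
python3 - <<'E'
from h import *
t=cam("top");s=cam("side")
f=lambda a,b,k,x,y:((a+.5)/k+x-.5,(b+.5)/k+y-.5)
T=lambda a,b:ray(t,f(a,b,7,233,175)); S=lambda a,b:ray(s,f(a,b,6,240,160))
print("barA",tri([T(218,281),S(303,72)])); print("barB",tri([T(375,265),S(270,147)]))
print("collars",tri([T(216,281),S(295,160)]),tri([T(355,278),S(265,240)]))
print("lidcenter from top", onz(t,f(287,278,7,233,175),.086),onz(t,f(281,284,7,233,175),.02))
print("clip top",tri([ray(t,f(203,267,10,130,180)),ray(s,f(246,88,8,190,275))]))
for p in [(248,228),(258,318)]: print("shoulder",onz(t,f(*p,10,130,180),.0585))
for p in [(125,160),(345,120),(388,405),(172,440)]: print("stand",onz(t,f(*p,10,130,180),.045))
E
```

```text
barA (array([ 0.45452001, -0.11995615,  0.18697678]), [np.float64(0.006122523404497304), np.float64(0.006122523404497352)])
barB (array([ 0.47414278, -0.18864037,  0.09459143]), [np.float64(0.004856706161620895), np.float64(0.0048567061616207954)])
collars (array([ 0.45610222, -0.12070172,  0.13926012]), [np.float64(0.006489477527642933), np.float64(0.006489477527643038)]) (array([ 0.47176743, -0.18370736,  0.04160565]), [np.float64(0.005799842385538204), np.float64(0.005799842385538316)])
lidcenter from top [ 0.46510995 -0.15192782  0.086     ] [ 0.46511372 -0.15273458  0.02      ]
clip top (array([0.49582942, 0.21971399, 0.1110001 ]), [np.float64(0.0014639995861833212), np.float64(0.0014639995861834686)])
shoulder [0.51263066 0.21857456 0.0585    ]
shoulder [0.48435176 0.21562069 0.0585    ]
stand [0.53622845 0.26093005 0.045     ]
stand [0.54720622 0.19049532 0.045     ]
stand [0.45668694 0.17764616 0.045     ]
stand [0.44720597 0.24639684 0.045     ]
```

```bash
python3 - <<'E'
from h import *
t=cam("top");s=cam("side")
f=lambda a,b,k,x,y:((a+.5)/k+x-.5,(b+.5)/k+y-.5)
T=lambda a,b:ray(t,f(a,b,7,233,175)); S=lambda a,b:ray(s,f(a,b,6,240,160))
A=tri([T(218,281),S(270,147)]);B=tri([T(375,265),S(303,72)])
print(A,B,(A[0]+B[0])/2,np.degrees(np.arctan2(*(A[0]-B[0])[1::-1])))
print("collars",tri([T(216,281),S(265,230)]),tri([T(355,278),S(295,155)]))
E
```

```text
(array([ 0.46162013, -0.12009126,  0.14467989]), [np.float64(0.0005961640523157021), np.float64(0.0005961640523156014)]) (array([ 0.46599654, -0.18603957,  0.14218726]), [np.float64(0.0013509814479470536), np.float64(0.0013509814479470137)]) [ 0.46380834 -0.15306542  0.14343357] 93.79665015036461
collars (array([ 0.4628063 , -0.12090305,  0.09716637]), [np.float64(0.0013643405259098104), np.float64(0.0013643405259098245)]) (array([ 0.46417759, -0.1805844 ,  0.09825126]), [np.float64(0.0003220414919582565), np.float64(0.0003220414919583023)])
```

```bash
cat > plan.py <<'E'
from h import *
from scipy.spatial.transform import Rotation as Ro
import json
def down(yaw):
    c,s=np.cos(np.radians(yaw)),np.sin(np.radians(yaw))
    z=np.array([c,s,0]);y=np.array([0,0,-1.]);return np.stack([np.cross(y,z),y,z],1)
def plan(P,yaw,n,hand,start=None):
    s=status.observe(); p,R=(s["position"],s["tool_rot"]) if start is None else start
    Rt=down(yaw)
    for i in range(n):
        k=n-i
        d=R.T@(P-p)/k*100; w=np.degrees(Ro.from_matrix(R.T@Rt).as_rotvec())/k
        d=np.round(d,2);w=np.round(w,1)
        print(json.dumps(dict(hand=hand,dx=d[0],dy=d[1],dz=d[2],ax=w[0],ay=w[1],az=w[2])),("" if (i+1)%5 else "\n"))
        p=p+R@d/100; R=R@Ro.from_rotvec(np.radians(w)).as_matrix()
    print(p,R[:,2])
E
python3 -c "
from plan import *
plan([.455,-.14,.27],4,15,1)"
```

```text
{"hand": 1, "dx": -2.51, "dy": -0.26, "dz": -1.72, "ax": 0.0, "ay": -4.9, "az": -0.0} 
{"hand": 1, "dx": -2.65, "dy": -0.26, "dz": -1.5, "ax": 0.0, "ay": -4.9, "az": -0.0} 
{"hand": 1, "dx": -2.76, "dy": -0.26, "dz": -1.27, "ax": 0.0, "ay": -4.9, "az": -0.0} 
{"hand": 1, "dx": -2.86, "dy": -0.26, "dz": -1.03, "ax": 0.0, "ay": -4.9, "az": -0.0} 
{"hand": 1, "dx": -2.94, "dy": -0.26, "dz": -0.78, "ax": 0.0, "ay": -4.9, "az": -0.0} 

{"hand": 1, "dx": -3.0, "dy": -0.26, "dz": -0.53, "ax": 0.0, "ay": -4.9, "az": -0.0} 
{"hand": 1, "dx": -3.03, "dy": -0.26, "dz": -0.27, "ax": 0.0, "ay": -4.9, "az": -0.0} 
{"hand": 1, "dx": -3.04, "dy": -0.26, "dz": -0.01, "ax": 0.0, "ay": -4.9, "az": -0.0} 
{"hand": 1, "dx": -3.03, "dy": -0.26, "dz": 0.25, "ax": 0.0, "ay": -4.9, "az": -0.0} 
{"hand": 1, "dx": -3.0, "dy": -0.26, "dz": 0.51, "ax": 0.0, "ay": -4.9, "az": -0.0} 

{"hand": 1, "dx": -2.94, "dy": -0.26, "dz": 0.77, "ax": 0.0, "ay": -4.9, "az": -0.0} 
{"hand": 1, "dx": -2.87, "dy": -0.25, "dz": 1.01, "ax": 0.0, "ay": -4.9, "az": -0.0} 
{"hand": 1, "dx": -2.77, "dy": -0.26, "dz": 1.26, "ax": 0.0, "ay": -4.8, "az": -0.0} 
{"hand": 1, "dx": -2.66, "dy": -0.25, "dz": 1.48, "ax": 0.0, "ay": -4.9, "az": -0.0} 
{"hand": 1, "dx": -2.52, "dy": -0.26, "dz": 1.7, "ax": 0.0, "ay": -4.8, "az": -0.1} 

[ 0.4549745  -0.14004338  0.27004111] [ 9.97598181e-01  6.92665153e-02 -1.41607660e-04]
```

Emit:
jog_arm(rows=[{"hand":1,"dx":-2.5,"dy":-0.3,"dz":-1.7,"ay":-4.9},{"hand":1,"dx":-2.65,"dy":-0.3,"dz":-1.5,"ay":-4.9},{"hand":1,"dx":-2.75,"dy":-0.3,"dz":-1.25,"ay":-4.9},{"hand":1,"dx":-2.85,"dy":-0.3,"dz":-1.05,"ay":-4.9},{"hand":1,"dx":-2.95,"dy":-0.3,"dz":-0.8,"ay":-4.9}])

```text
invalid input at $.rows[0]: expected keys hand, dx, dy, dz, ax, ay, az
```

Emit:
jog_arm(rows=[{"hand":1,"dx":-3.0,"dy":-0.25,"dz":-0.55,"ay":-4.9},{"hand":1,"dx":-3.0,"dy":-0.25,"dz":-0.25,"ay":-4.9},{"hand":1,"dx":-3.05,"dy":-0.25,"dz":0,"ay":-4.9},{"hand":1,"dx":-3.05,"dy":-0.25,"dz":0.25,"ay":-4.9},{"hand":1,"dx":-3.0,"dy":-0.25,"dz":0.5,"ay":-4.9}])

```text
invalid input at $.rows[0]: expected keys hand, dx, dy, dz, ax, ay, az
```

Emit:
jog_arm(rows=[{"hand":1,"dx":-2.95,"dy":-0.25,"dz":0.75,"ay":-4.9},{"hand":1,"dx":-2.85,"dy":-0.25,"dz":1.0,"ay":-4.9},{"hand":1,"dx":-2.75,"dy":-0.25,"dz":1.25,"ay":-4.9},{"hand":1,"dx":-2.65,"dy":-0.25,"dz":1.5,"ay":-4.8},{"hand":1,"dx":-2.5,"dy":-0.25,"dz":1.7,"ay":-4.8}])

```text
invalid input at $.rows[0]: expected keys hand, dx, dy, dz, ax, ay, az
```

```bash
python3 - <<'E'
from h import *
s=status.observe(); im=imaging.get_image("wrist"); cv2.imwrite("pics/w1.png",im[:,:,::-1])
import pickle; pickle.dump(s,open("pics/w1.pkl","wb")); print(s)
E
```

```text
{'time_s': 0.15, 'q': array([-8.16638577e+01,  2.18321911e+01,  7.43703708e+01,  7.72848444e-04,
        8.38591138e+01, -1.23357961e+01]), 'qvel': array([ 0.05888071, -0.11853336, -0.10923864,  0.02745682, -0.0048917 ,
       -0.00682873]), 'joint_efforts': array([ 3.69615518e-03, -4.48622596e+01, -2.31345338e+01, -9.48547540e-05,
        3.76175492e-03, -9.33997285e-06]), 'position': array([ 0.1941284 , -0.51437236,  0.23087892]), 'tool_rot': array([[-9.35617569e-01, -1.42793524e-04,  3.53015219e-01],
       [-3.53015164e-01,  1.06701478e-03, -9.35616992e-01],
       [-2.43072408e-04, -9.99999421e-01, -1.04872605e-03]]), 'ft_force': array([-0.17108957,  0.51884847,  0.14507505]), 'wrist_torque': array([ 0.00962728,  0.03314196, -0.00317639]), 'grip_width': 0.08540153064478646}
```

View pics/w1.png

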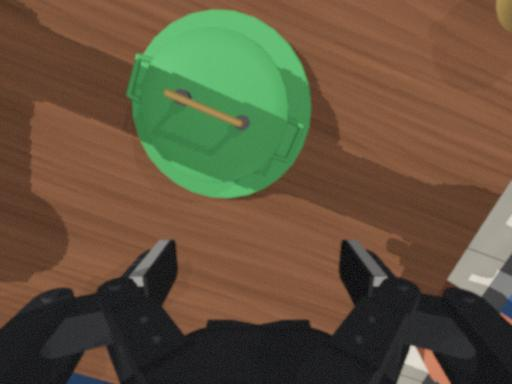

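The calls were refused because every row needs all seven keys. I'll resend them in full.

Emit:
jog_arm(rows=[{"hand":1,"dx":-2.5,"dy":-0.3,"dz":-1.7,"ax":0,"ay":-4.9,"az":0},{"hand":1,"dx":-2.65,"dy":-0.3,"dz":-1.5,"ax":0,"ay":-4.9,"az":0},{"hand":1,"dx":-2.75,"dy":-0.3,"dz":-1.25,"ax":0,"ay":-4.9,"az":0},{"hand":1,"dx":-2.85,"dy":-0.3,"dz":-1.05,"ax":0,"ay":-4.9,"az":0},{"hand":1,"dx":-2.95,"dy":-0.3,"dz":-0.8,"ax":0,"ay":-4.9,"az":0}])

```text
time_s: 0.62
position: [0.2813, -0.3886, 0.2463]
tool_rot: [[-0.702, -0.0, 0.712], [-0.712, 0.0, -0.702], [-0.0, -1.0, -0.0]]
ft_force: [0.3, -0.1, 0.7]
grip_width: 0.0853
```

Emit:
jog_arm(rows=[{"hand":1,"dx":-3.0,"dy":-0.25,"dz":-0.55,"ax":0,"ay":-4.9,"az":0},{"hand":1,"dx":-3.0,"dy":-0.25,"dz":-0.25,"ax":0,"ay":-4.9,"az":0},{"hand":1,"dx":-3.05,"dy":-0.25,"dz":0,"ax":0,"ay":-4.9,"az":0},{"hand":1,"dx":-3.05,"dy":-0.25,"dz":0.25,"ax":0,"ay":-4.9,"az":0},{"hand":1,"dx":-3.0,"dy":-0.25,"dz":0.5,"ax":0,"ay":-4.9,"az":0}])

```text
time_s: 1.03
position: [0.3683, -0.2636, 0.2589]
tool_rot: [[-0.344, -0.0, 0.939], [-0.939, 0.0, -0.344], [-0.0, -1.0, -0.0]]
ft_force: [0.9, -0.0, -0.4]
grip_width: 0.0856
```

Emit:
jog_arm(rows=[{"hand":1,"dx":-2.95,"dy":-0.25,"dz":0.75,"ax":0,"ay":-4.9,"az":0},{"hand":1,"dx":-2.85,"dy":-0.25,"dz":1.0,"ax":0,"ay":-4.9,"az":0},{"hand":1,"dx":-2.75,"dy":-0.25,"dz":1.25,"ax":0,"ay":-4.9,"az":0},{"hand":1,"dx":-2.65,"dy":-0.25,"dz":1.5,"ax":0,"ay":-4.8,"az":0},{"hand":1,"dx":-2.5,"dy":-0.25,"dz":1.7,"ax":0,"ay":-4.8,"az":0}])

```text
time_s: 1.45
position: [0.455, -0.1393, 0.2714]
tool_rot: [[0.073, -0.0, 0.997], [-0.997, 0.0, 0.073], [-0.0, -1.0, -0.0]]
ft_force: [-0.6, -0.9, -1.0]
grip_width: 0.085
```

```bash
python3 - <<'E'
from h import *
s=status.observe(); im=imaging.get_image("wrist"); cv2.imwrite("pics/w1.png",im[:,:,::-1])
import pickle; pickle.dump(s,open("pics/w1.pkl","wb")); print(s)
crop("pics/w1.png",156,90,356,240,4,"pics/w1c.png")
E
```

```text
{'time_s': 1.45, 'q': array([-3.13181164e+01,  1.26516700e+01,  8.10165252e+01, -6.45375096e-04,
        8.63378505e+01, -3.55306651e+01]), 'qvel': array([ 4.53727650e+01,  9.86258388e+00, -1.79475119e+01, -7.50081592e-03,
        7.90807320e+00, -1.21331877e+01]), 'joint_efforts': array([-4.41704303e+00, -3.85853863e+01, -2.21744227e+01,  3.01412086e-02,
       -9.59898974e-02,  2.97370814e-01]), 'position': array([ 0.45499044, -0.13929861,  0.27142643]), 'tool_rot': array([[ 7.34573382e-02, -9.59854382e-05,  9.97298356e-01],
       [-9.97298359e-01,  4.52435068e-05,  7.34573428e-02],
       [-5.21721102e-05, -9.99999994e-01, -9.24026524e-05]]), 'ft_force': array([-0.63028843, -0.88286744, -1.02629807]), 'wrist_torque': array([-0.01017623,  0.00646371,  0.03965436]), 'grip_width': 0.08500162434180612}
```

View pics/w1.png

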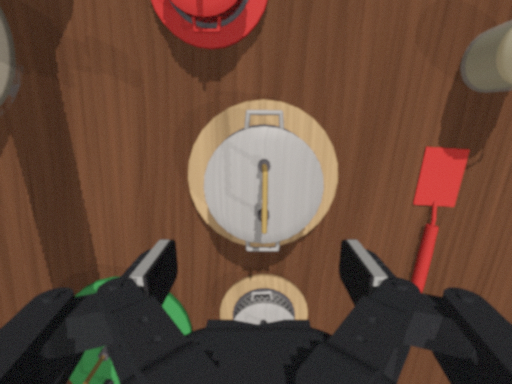

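View pics/w1c.png

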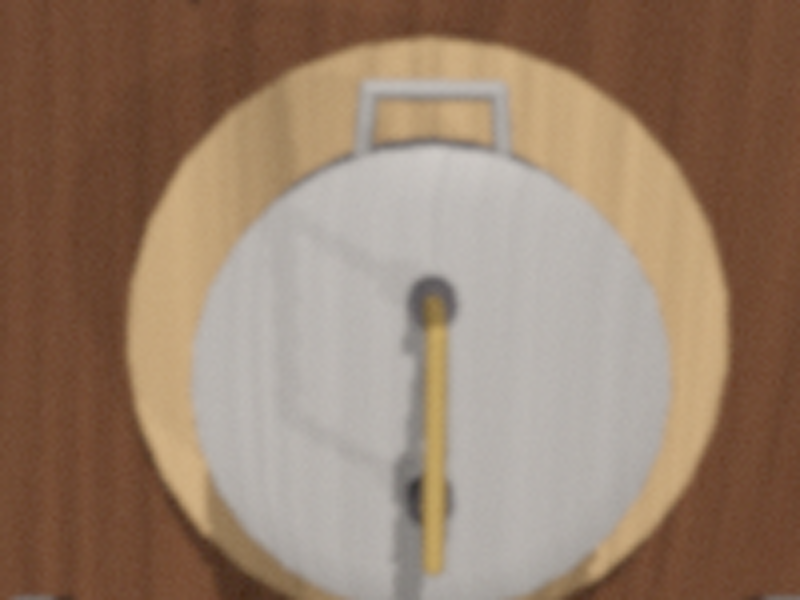

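```bash
python3 - <<'E'
from h import *
import pickle
s=pickle.load(open("pics/w1.pkl","rb")); c=cam("wrist",s)
f=lambda a,b:((a+.5)/4+155.5,(b+.5)/4+89.5)
for z in (.13,.138,.143,.148):
    a,b=onz(c,f(434,297),z),onz(c,f(433,573),z); print(z,a,b,np.linalg.norm(a-b),(a+b)/2,np.degrees(np.arctan2(*(a-b)[1::-1])))
a,b=onz(c,f(432,299),.098),onz(c,f(428,498),.098);print("collars",a,b,np.linalg.norm(a-b),(a+b)/2,np.degrees(np.arctan2(*(a-b)[1::-1])))
t=cam("top");g=lambda a,b:((a+.5)/7+232.5,(b+.5)/7+174.5)
print(tri([ray(t,g(218,281)),ray(c,f(434,297))]),tri([ray(t,g(375,265)),ray(c,f(433,573))]))
for Q in ((431,375),): print("lid",onz(c,f(*Q),.086))
E
```

```text
0.13 [ 0.45962169 -0.11474273  0.13      ] [ 0.46550321 -0.19230814  0.13      ] 0.07778807726914105 [ 0.46256245 -0.15352544  0.13      ] 94.33624339259765
0.138 [ 0.45933406 -0.11350759  0.138     ] [ 0.46504934 -0.1888807   0.138     ] 0.07558948028825216 [ 0.4621917  -0.15119414  0.138     ] 94.33624339259767
0.143 [ 0.45915429 -0.11273563  0.143     ] [ 0.46476567 -0.18673854  0.143     ] 0.0742153571751966 [ 0.46195998 -0.14973708  0.143     ] 94.33624339259767
0.148 [ 0.45897451 -0.11196366  0.148     ] [ 0.464482   -0.18459639  0.148     ] 0.07284123406214106 [ 0.46172826 -0.14828003  0.148     ] 94.33624339259765
collars [ 0.46023851 -0.12030817  0.098     ] [ 0.46383799 -0.18143941  0.098     ] 0.06123712347075957 [ 0.46203825 -0.15087379  0.098     ] 93.36975549683515
(array([ 0.46292551, -0.12177867,  0.08487816]), [np.float64(0.001681458842316328), np.float64(0.0016814588423163337)]) (array([ 0.46587407, -0.18546051,  0.14592844]), [np.float64(0.0012734743046533764), np.float64(0.0012734743046533923)])
lid [ 0.46219426 -0.14564836  0.086     ]
```

The wrist view shows the wooden-susan basket with the brass bar running from (264,164) to (264,233). The bar centre is about (0.462, -0.151, 0.145), yaw about 4°. Next is the stand.

```bash
python3 -c "
from plan import *
s=status.observe();print(s['position'],s['qvel'])
plan([.495,.215,.19],7,10,1)"
```

```text
[ 0.45702081 -0.13596418  0.2718798 ] [-4.910965   -0.85587288  1.59172799 -1.08956939 -1.19442119  2.16736322]
{"hand": 1, "dx": -3.47, "dy": 0.82, "dz": 0.66, "ax": -0.0, "ay": -0.2, "az": -0.0} 
{"hand": 1, "dx": -3.46, "dy": 0.83, "dz": 0.68, "ax": -0.0, "ay": -0.2, "az": -0.0} 
{"hand": 1, "dx": -3.46, "dy": 0.82, "dz": 0.69, "ax": -0.0, "ay": -0.2, "az": -0.0} 
{"hand": 1, "dx": -3.46, "dy": 0.83, "dz": 0.7, "ax": -0.0, "ay": -0.2, "az": -0.0} 
{"hand": 1, "dx": -3.46, "dy": 0.82, "dz": 0.71, "ax": -0.0, "ay": -0.3, "az": -0.0} 

{"hand": 1, "dx": -3.45, "dy": 0.83, "dz": 0.73, "ax": -0.0, "ay": -0.2, "az": -0.0} 
{"hand": 1, "dx": -3.45, "dy": 0.82, "dz": 0.74, "ax": -0.0, "ay": -0.3, "az": -0.0} 
{"hand": 1, "dx": -3.45, "dy": 0.83, "dz": 0.76, "ax": -0.0, "ay": -0.2, "az": -0.0} 
{"hand": 1, "dx": -3.44, "dy": 0.82, "dz": 0.77, "ax": -0.1, "ay": -0.3, "az": -0.0} 
{"hand": 1, "dx": -3.44, "dy": 0.83, "dz": 0.79, "ax": -0.0, "ay": -0.2, "az": -0.1} 

[0.49495688 0.2150394  0.18997284] [9.92580062e-01 1.21592577e-01 2.56697751e-04]
```

Emit:
jog_arm(rows=[{"hand":1,"dx":-3.45,"dy":0.6,"dz":0.7,"ax":0,"ay":-0.2,"az":0},{"hand":1,"dx":-3.45,"dy":0.6,"dz":0.7,"ax":0,"ay":-0.2,"az":0},{"hand":1,"dx":-3.45,"dy":0.6,"dz":0.7,"ax":0,"ay":-0.2,"az":0},{"hand":1,"dx":-3.45,"dy":0.6,"dz":0.7,"ax":0,"ay":-0.2,"az":0},{"hand":1,"dx":-3.45,"dy":0.6,"dz":0.7,"ax":0,"ay":-0.3,"az":0}])

```text
time_s: 1.92
position: [0.476, 0.0355, 0.241]
tool_rot: [[0.088, -0.0, 0.996], [-0.996, -0.0, 0.088], [-0.0, -1.0, -0.0]]
ft_force: [-0.2, 0.3, -0.1]
grip_width: 0.0854
```

Emit:
jog_arm(rows=[{"hand":1,"dx":-3.45,"dy":0.9,"dz":0.75,"ax":0,"ay":-0.2,"az":0},{"hand":1,"dx":-3.45,"dy":0.9,"dz":0.75,"ax":0,"ay":-0.2,"az":0},{"hand":1,"dx":-3.45,"dy":0.9,"dz":0.75,"ax":0,"ay":-0.2,"az":0},{"hand":1,"dx":-3.45,"dy":0.9,"dz":0.75,"ax":0,"ay":-0.2,"az":0},{"hand":1,"dx":-3.45,"dy":0.9,"dz":0.75,"ax":0,"ay":-0.3,"az":0}])

```text
time_s: 2.33
position: [0.4969, 0.211, 0.1958]
tool_rot: [[0.108, -0.0, 0.994], [-0.994, -0.0, 0.108], [0.0, -1.0, -0.0]]
ft_force: [0.9, -0.2, 0.5]
grip_width: 0.0853
```

Emit:
jog_arm(rows=[{"hand":1,"dx":0,"dy":0,"dz":0,"ax":0,"ay":0,"az":0},{"hand":1,"dx":0,"dy":0,"dz":0,"ax":0,"ay":0,"az":0},{"hand":1,"dx":0,"dy":0,"dz":0,"ax":0,"ay":0,"az":0},{"hand":1,"dx":0,"dy":0,"dz":0,"ax":0,"ay":0,"az":0},{"hand":1,"dx":0,"dy":0,"dz":0,"ax":0,"ay":0,"az":0}])

```text
time_s: 2.75
position: [0.4973, 0.2082, 0.1968]
tool_rot: [[0.106, 0.001, 0.994], [-0.994, 0.0, 0.106], [0.0, -1.0, 0.001]]
ft_force: [-1.2, -0.2, -0.5]
grip_width: 0.0851
```

```bash
python3 - <<'E'
from h import *
s=status.observe(); im=imaging.get_image("wrist"); cv2.imwrite("pics/w2.png",im[:,:,::-1])
import pickle; pickle.dump(s,open("pics/w2.pkl","wb")); print(s['position'],s['tool_rot'],s['qvel'])
crop("pics/w2.png",190,110,340,220,5,"pics/w2c.png")
E
```

```text
[0.49726816 0.20815503 0.19677356] [[ 1.05854859e-01  7.17895932e-04  9.94381332e-01]
 [-9.94381589e-01  1.69286370e-05  1.05854874e-01]
 [ 5.91592626e-05 -9.99999742e-01  7.15654476e-04]] [ 0.1264494  -0.01836063 -0.05289094 -0.00673644 -0.08050783  0.05617415]
```

View pics/w2.png

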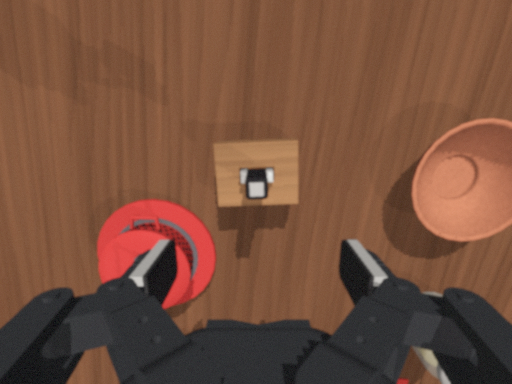

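View pics/w2c.png

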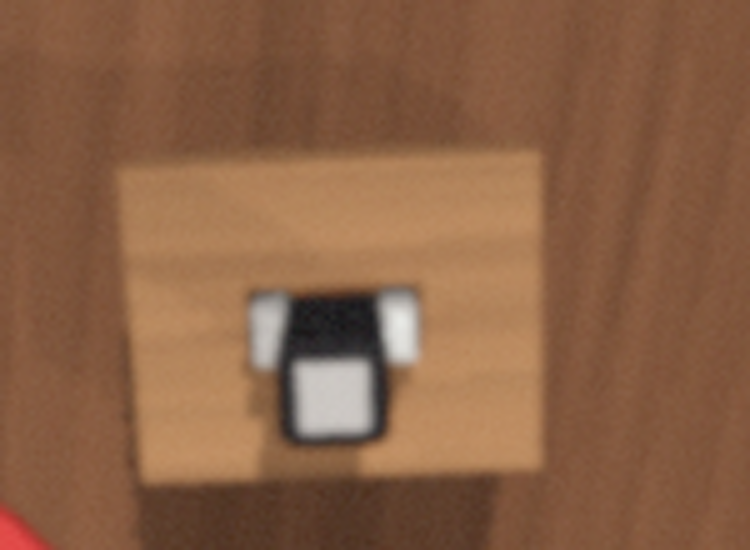

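```bash
python3 - <<'E'
from plan import *
import pickle
s=pickle.load(open("pics/w2.pkl","rb")); c=cam("wrist",s)
f=lambda a,b:((a+.5)/5+189.5,(b+.5)/5+109.5)
P=onz(c,f(334,399),.1105);print(P)
a,b=onz(c,f(268,365),.0585),onz(c,f(400,361),.0585);print(a,b,(a+b)/2)
plan([.4965,P[1],.075],8,5,1)
E
```

```text
[0.49475072 0.21859851 0.1105    ]
[0.48139244 0.21133633 0.0585    ] [0.50892452 0.21510689 0.0585    ] [0.49515848 0.21322161 0.0585    ]
{"hand": 1, "dx": -0.21, "dy": 2.43, "dz": 0.01, "ax": -0.0, "ay": -0.4, "az": 0.0} 
{"hand": 1, "dx": -0.21, "dy": 2.44, "dz": 0.01, "ax": -0.0, "ay": -0.4, "az": 0.0} 
{"hand": 1, "dx": -0.21, "dy": 2.43, "dz": 0.01, "ax": -0.0, "ay": -0.4, "az": 0.0} 
{"hand": 1, "dx": -0.2, "dy": 2.44, "dz": 0.01, "ax": -0.0, "ay": -0.4, "az": 0.0} 
{"hand": 1, "dx": -0.21, "dy": 2.43, "dz": 0.0, "ax": -0.0, "ay": -0.3, "az": 0.0} 

[0.49646836 0.21861522 0.075025  ] [9.90316278e-01 1.38828308e-01 6.09233479e-04]
```

Emit:
jog_arm(rows=[{"hand":1,"dx":-0.3,"dy":2.5,"dz":-0.03,"ax":0,"ay":-0.4,"az":0},{"hand":1,"dx":-0.3,"dy":2.5,"dz":-0.03,"ax":0,"ay":-0.4,"az":0},{"hand":1,"dx":-0.3,"dy":2.5,"dz":-0.03,"ax":0,"ay":-0.4,"az":0},{"hand":1,"dx":-0.18,"dy":2.5,"dz":-0.03,"ax":0,"ay":-0.4,"az":0},{"hand":1,"dx":0,"dy":2.0,"dz":0,"ax":0,"ay":-0.3,"az":0}])

```text
time_s: 3.22
position: [0.4942, 0.2192, 0.075]
tool_rot: [[0.14, -0.001, 0.99], [-0.99, -0.0, 0.14], [0.0, -1.0, -0.001]]
ft_force: [0.5, -0.1, -1.1]
grip_width: 0.0853
```

Emit:
jog_arm(rows=[{"hand":1,"dx":0,"dy":1.3,"dz":0,"ax":0,"ay":0,"az":0},{"hand":1,"dx":0,"dy":0,"dz":0,"ax":0,"ay":0,"az":0},{"hand":1,"dx":0,"dy":0,"dz":0,"ax":0,"ay":0,"az":0},{"hand":1,"dx":0,"dy":0,"dz":0,"ax":0,"ay":0,"az":0},{"hand":1,"dx":0,"dy":0,"dz":0,"ax":0,"ay":0,"az":0}])

```text
time_s: 3.63
position: [0.4953, 0.2197, 0.0646]
tool_rot: [[0.14, 0.002, 0.99], [-0.99, 0.0, 0.14], [-0.0, -1.0, 0.002]]
ft_force: [-0.6, 0.1, -0.2]
grip_width: 0.0851
```

```bash
python3 - <<'E'
from h import *
s=status.observe(); im=imaging.get_image("wrist"); cv2.imwrite("pics/w3.png",im[:,:,::-1])
print(s['position'],s['tool_rot'],s['qvel'],s['ft_force'])
E
```

```text
[0.49526368 0.21970066 0.06459676] [[ 1.40047859e-01  2.31706590e-03  9.90142024e-01]
 [-9.90144726e-01  4.64746962e-04  1.40047154e-01]
 [-1.35667014e-04 -9.99997208e-01  2.35931740e-03]] [ 0.11165067  0.05539451  0.14660368  0.02592276 -0.25952679 -0.0771575 ] [-0.56301088  0.12327146 -0.181654  ]
```

View pics/w3.png

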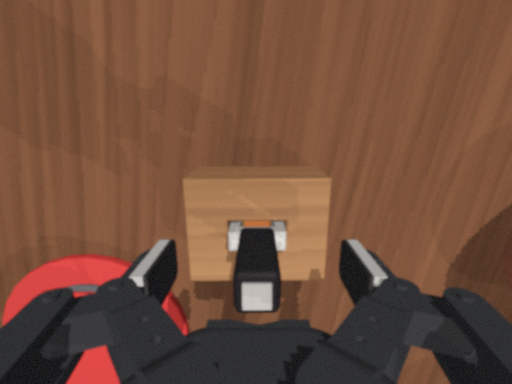

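The handle (top at (257,296)) is centred between the pads, so I'll close.

Emit:
jog_arm(rows=[{"hand":0,"dx":0,"dy":0,"dz":0,"ax":0,"ay":0,"az":0},{"hand":0,"dx":0,"dy":0,"dz":0,"ax":0,"ay":0,"az":0},{"hand":0,"dx":0,"dy":0,"dz":0,"ax":0,"ay":0,"az":0},{"hand":0,"dx":0,"dy":0,"dz":0,"ax":0,"ay":0,"az":0},{"hand":0,"dx":0,"dy":0,"dz":0,"ax":0,"ay":0,"az":0}], newtons=50)

```text
time_s: 4.1
position: [0.4946, 0.2198, 0.0634]
tool_rot: [[0.14, 0.0, 0.99], [-0.99, 0.0, 0.14], [-0.0, -1.0, 0.0]]
ft_force: [-0.5, 0.5, 0.1]
grip_width: 0.0253
```

Emit:
jog_arm(rows=[{"hand":0,"dx":0,"dy":0,"dz":0,"ax":0,"ay":0,"az":0},{"hand":0,"dx":0,"dy":0,"dz":0,"ax":0,"ay":0,"az":0},{"hand":0,"dx":0,"dy":0,"dz":0,"ax":0,"ay":0,"az":0},{"hand":0,"dx":0,"dy":0,"dz":0,"ax":0,"ay":0,"az":0},{"hand":0,"dx":0,"dy":0,"dz":0,"ax":0,"ay":0,"az":0}])

```text
time_s: 4.52
position: [0.4946, 0.2198, 0.0634]
tool_rot: [[0.14, 0.0, 0.99], [-0.99, 0.0, 0.14], [0.0, -1.0, 0.0]]
ft_force: [-0.9, -0.0, 2.1]
grip_width: 0.0199
```

```bash
python3 - <<'E'
from h import *
s=status.observe(); im=imaging.get_image("wrist"); cv2.imwrite("pics/w4.png",im[:,:,::-1])
print(s['position'],s['tool_rot'],s['ft_force'],s['grip_width'])
E
```

```text
[0.49464683 0.2197727  0.06343712] [[ 1.40406624e-01  1.94295784e-04  9.90093906e-01]
 [-9.90093925e-01  1.54064728e-05  1.40406624e-01]
 [ 1.20265602e-05 -9.99999981e-01  1.94534246e-04]] [-9.14103798e-01 -2.56190485e-04  2.14066090e+00] 0.01986114900834723
```

View pics/w4.png

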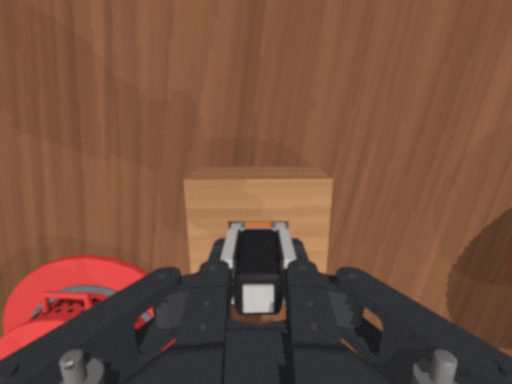

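Emit:
jog_arm(rows=[{"hand":0,"dx":0,"dy":-0.5,"dz":0,"ax":0,"ay":0,"az":0},{"hand":0,"dx":0,"dy":-1,"dz":0,"ax":0,"ay":0,"az":0},{"hand":0,"dx":0,"dy":-2,"dz":0,"ax":0,"ay":0,"az":0},{"hand":0,"dx":0,"dy":-3,"dz":0,"ax":0,"ay":0,"az":0},{"hand":0,"dx":0,"dy":-3,"dz":0,"ax":0,"ay":0,"az":0}])

```text
time_s: 4.98
position: [0.4941, 0.2197, 0.1597]
tool_rot: [[0.14, -0.001, 0.99], [-0.99, -0.0, 0.14], [0.0, -1.0, -0.001]]
ft_force: [0.9, 1.0, -1.5]
grip_width: 0.0193
```

Emit:
jog_arm(rows=[{"hand":0,"dx":0,"dy":-3,"dz":0,"ax":0,"ay":0,"az":0},{"hand":0,"dx":0,"dy":-3,"dz":0,"ax":0,"ay":0,"az":0},{"hand":0,"dx":0,"dy":-2,"dz":0,"ax":0,"ay":0,"az":0},{"hand":0,"dx":0,"dy":-1,"dz":0,"ax":0,"ay":0,"az":0},{"hand":0,"dx":0,"dy":0,"dz":0,"ax":0,"ay":0,"az":0}])

```text
time_s: 5.4
position: [0.4951, 0.2199, 0.2515]
tool_rot: [[0.141, 0.005, 0.99], [-0.99, 0.001, 0.141], [-0.0, -1.0, 0.005]]
ft_force: [0.5, -0.7, -2.4]
grip_width: 0.0199
```

```bash
python3 - <<'E'
from plan import *
s=status.observe(); im=imaging.get_image("wrist"); cv2.imwrite("pics/w5.png",im[:,:,::-1])
print(s['position'],s['ft_force'],s['grip_width'])
im=imaging.get_image("side"); cv2.imwrite("pics/s5.png",im[:,:,::-1])
plan([.462,-.151,.24],4,12,0)
E
```

```text
[0.49511184 0.21994631 0.25148132] [ 0.49722435 -0.68593216 -2.43347705] 0.019901130813795367
{"hand": 0, "dx": 3.02, "dy": 0.07, "dz": -0.7, "ax": 0.0, "ay": 0.3, "az": 0.0} 
{"hand": 0, "dx": 3.02, "dy": 0.07, "dz": -0.68, "ax": 0.0, "ay": 0.3, "az": 0.0} 
{"hand": 0, "dx": 3.03, "dy": 0.07, "dz": -0.67, "ax": 0.0, "ay": 0.3, "az": 0.0} 
{"hand": 0, "dx": 3.03, "dy": 0.07, "dz": -0.65, "ax": 0.0, "ay": 0.4, "az": 0.0} 
{"hand": 0, "dx": 3.04, "dy": 0.07, "dz": -0.63, "ax": 0.0, "ay": 0.3, "az": 0.0} 

{"hand": 0, "dx": 3.04, "dy": 0.07, "dz": -0.62, "ax": 0.0, "ay": 0.4, "az": 0.0} 
{"hand": 0, "dx": 3.04, "dy": 0.07, "dz": -0.59, "ax": 0.0, "ay": 0.3, "az": 0.0} 
{"hand": 0, "dx": 3.05, "dy": 0.07, "dz": -0.58, "ax": 0.0, "ay": 0.4, "az": 0.0} 
{"hand": 0, "dx": 3.05, "dy": 0.07, "dz": -0.56, "ax": 0.0, "ay": 0.3, "az": 0.0} 
{"hand": 0, "dx": 3.05, "dy": 0.07, "dz": -0.54, "ax": 0.0, "ay": 0.4, "az": 0.0} 

{"hand": 0, "dx": 3.06, "dy": 0.06, "dz": -0.52, "ax": 0.0, "ay": 0.3, "az": 0.0} 
{"hand": 0, "dx": 3.06, "dy": 0.07, "dz": -0.5, "ax": 0.0, "ay": 0.4, "az": 0.0} 
[ 0.46203307 -0.15098715  0.23997026] [ 9.97596110e-01  6.92961772e-02 -2.03521889e-04]
```

View pics/w5.png

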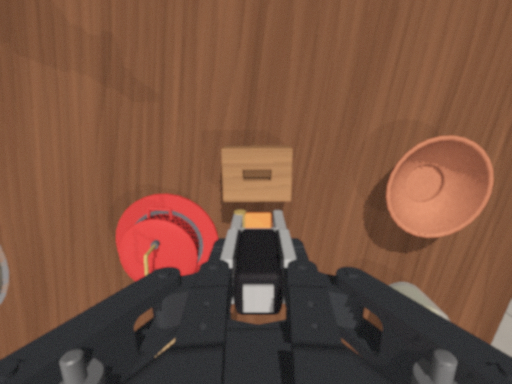

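View pics/s5.png

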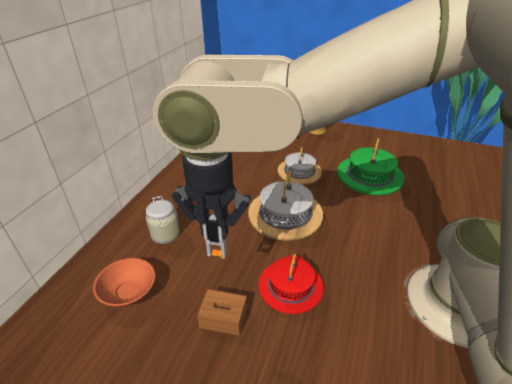

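Emit:
jog_arm(rows=[{"hand":0,"dx":2,"dy":0.07,"dz":-0.7,"ax":0,"ay":0.3,"az":0},{"hand":0,"dx":3.2,"dy":0.07,"dz":-0.65,"ax":0,"ay":0.4,"az":0},{"hand":0,"dx":3.2,"dy":0.07,"dz":-0.65,"ax":0,"ay":0.4,"az":0},{"hand":0,"dx":3.2,"dy":0.07,"dz":-0.65,"ax":0,"ay":0.4,"az":0},{"hand":0,"dx":3.2,"dy":0.07,"dz":-0.65,"ax":0,"ay":0.4,"az":0}])

```text
time_s: 5.92
position: [0.4797, 0.0675, 0.2436]
tool_rot: [[0.108, -0.003, 0.994], [-0.994, 0.0, 0.108], [-0.0, -1.0, -0.003]]
ft_force: [1.2, 0.2, -1.4]
grip_width: 0.0195
```

Emit:
jog_arm(rows=[{"hand":0,"dx":3.2,"dy":0.07,"dz":-0.6,"ax":0,"ay":0.4,"az":0},{"hand":0,"dx":3.2,"dy":0.07,"dz":-0.6,"ax":0,"ay":0.4,"az":0},{"hand":0,"dx":3.2,"dy":0.07,"dz":-0.6,"ax":0,"ay":0.4,"az":0},{"hand":0,"dx":3.2,"dy":0.07,"dz":-0.6,"ax":0,"ay":0.4,"az":0},{"hand":0,"dx":3.2,"dy":0.07,"dz":-0.6,"ax":0,"ay":0.4,"az":0}])

```text
time_s: 6.33
position: [0.4648, -0.0946, 0.2402]
tool_rot: [[0.072, -0.002, 0.997], [-0.997, 0.001, 0.072], [-0.001, -1.0, -0.002]]
ft_force: [0.8, 0.6, -1.6]
grip_width: 0.0197
```

Emit:
jog_arm(rows=[{"hand":0,"dx":3.2,"dy":0.07,"dz":-0.55,"ax":0,"ay":0.3,"az":0},{"hand":0,"dx":2.3,"dy":0.07,"dz":-0.5,"ax":0,"ay":0,"az":0},{"hand":0,"dx":0,"dy":0,"dz":0,"ax":0,"ay":0,"az":0},{"hand":0,"dx":0,"dy":0,"dz":0,"ax":0,"ay":0,"az":0},{"hand":0,"dx":0,"dy":0,"dz":0,"ax":0,"ay":0,"az":0}])

```text
time_s: 6.75
position: [0.4589, -0.1483, 0.2392]
tool_rot: [[0.068, -0.001, 0.998], [-0.998, 0.001, 0.068], [-0.001, -1.0, -0.001]]
ft_force: [-0.6, -0.4, -1.0]
grip_width: 0.0196
```

```bash
python3 - <<'E'
from plan import *
import pickle
s=status.observe(); im=imaging.get_image("wrist"); cv2.imwrite("pics/w6.png",im[:,:,::-1]);pickle.dump(s,open("pics/w6.pkl","wb"))
print(s['position'],s['tool_rot'],s['ft_force'],s['grip_width'],s['qvel'])
im=imaging.get_image("side"); cv2.imwrite("pics/s6.png",im[:,:,::-1])
crop("pics/w6.png",156,100,356,250,4,"pics/w6c.png")
crop("pics/s6.png",220,120,350,220,6,"pics/s6c.png")
E
```

```text
[ 0.45885207 -0.14831616  0.23918698] [[ 0.06753844 -0.0014546   0.99771561]
 [-0.99771571  0.00128924  0.06754032]
 [-0.00138454 -0.99999811 -0.00136421]] [-0.61361699 -0.37625114 -0.99138836] 0.019568949200011964 [ 1.04235697 -0.53219248 -0.30053812 -0.04485452  0.15425964 -0.18507298]
```

View pics/w6c.png

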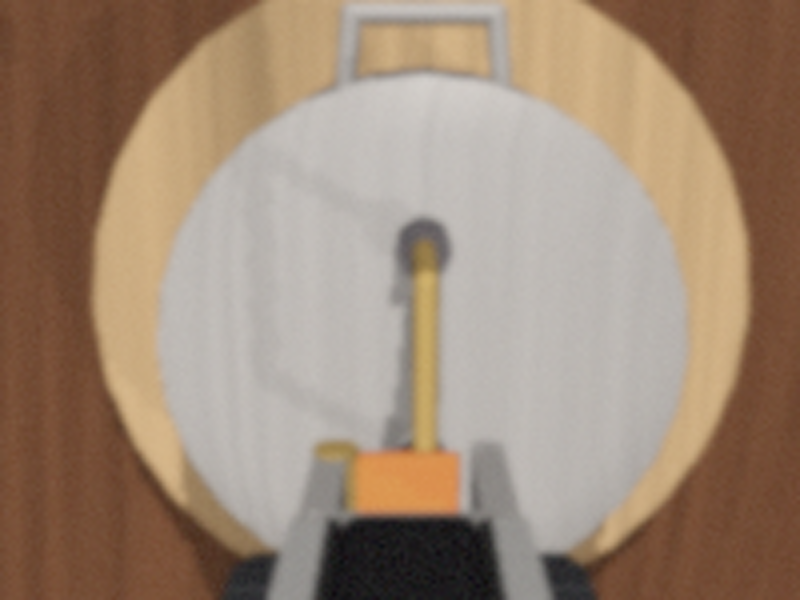

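View pics/s6c.png

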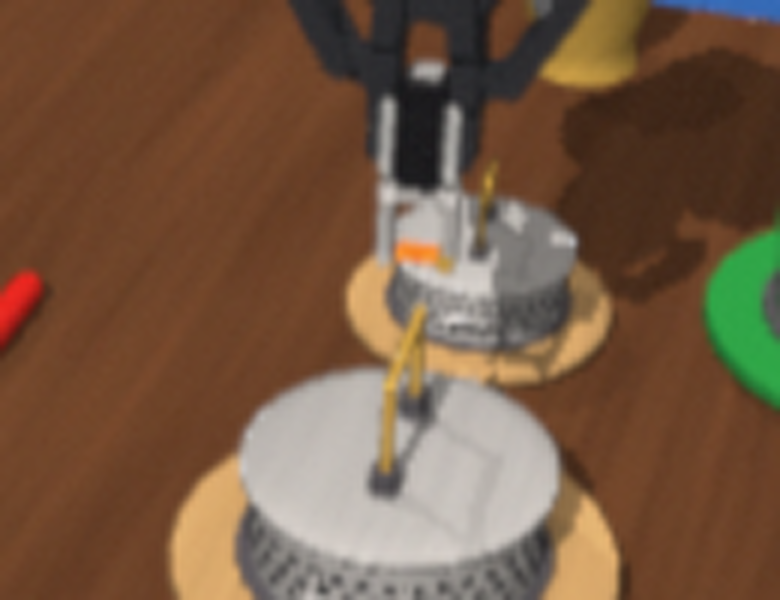

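```bash
python3 - <<'E'
from plan import *
import pickle
s=pickle.load(open("pics/w6.pkl","rb")); c=cam("wrist",s)
f=lambda a,b:((a+.5)/4+155.5,(b+.5)/4+99.5)
for z in (.138,.145,.15):
    a,b=onz(c,f(425,275),z),onz(c,f(426,440),z); d=(a-b)/np.linalg.norm(a-b)
    m=b+d*(-.151-b[1])/d[1]; print(z,a,b,"x at mid",m,np.degrees(np.arctan2(d[1],d[0])))
# clip gate in tool frame
T=imaging.camera_model("wrist")["tool_from_camera"]
R,p=s["tool_rot"],s["position"]
for q in [(357,480),(460,480),(330,480),(487,480)]:
    P=onz(c,f(*q),p[2]-.0464+.006); print(q,(R.T@(P-p))*1000)
E
```

```text
0.138 [ 0.46036285 -0.1216411   0.138     ] [ 0.46337423 -0.16061468  0.138     ] x at mid [ 0.46263133 -0.151       0.138     ] 94.41831128655676
0.145 [ 0.46017684 -0.12044711  0.145     ] [ 0.46310144 -0.15829752  0.145     ] x at mid [ 0.46253758 -0.151       0.145     ] 94.41831128655672
0.15 [ 0.46004398 -0.11959426  0.15      ] [ 0.46290659 -0.15664241  0.15      ] x at mid [ 0.46247062 -0.151       0.15      ] 94.41831128655674
(357, 480) [-0.12430349 40.41321993 -9.50844103]
(460, 480) [-0.1146381  40.38822286  8.80522719]
(330, 480) [ -0.12727785  40.41977248 -14.308607  ]
(487, 480) [-0.11254557 40.38167112 13.60568786]
```

Emit:
jog_arm(rows=[{"hand":0,"dx":0.3,"dy":0.4,"dz":0.35,"ax":0,"ay":-0.4,"az":0},{"hand":0,"dx":0,"dy":1.5,"dz":0,"ax":0,"ay":0,"az":0},{"hand":0,"dx":0,"dy":1.5,"dz":0,"ax":0,"ay":0,"az":0},{"hand":0,"dx":0,"dy":0.8,"dz":0,"ax":0,"ay":0,"az":0},{"hand":0,"dx":0,"dy":0,"dz":0,"ax":0,"ay":0,"az":0}])

```text
time_s: 7.27
position: [0.4624, -0.1509, 0.1963]
tool_rot: [[0.076, -0.003, 0.997], [-0.997, 0.002, 0.076], [-0.002, -1.0, -0.003]]
ft_force: [-0.2, 0.0, -1.4]
grip_width: 0.0191
```

Emit:
jog_arm(rows=[{"hand":0,"dx":0,"dy":0,"dz":0,"ax":0,"ay":0,"az":0},{"hand":0,"dx":0,"dy":0,"dz":0,"ax":0,"ay":0,"az":0},{"hand":0,"dx":0,"dy":0,"dz":0,"ax":0,"ay":0,"az":0},{"hand":0,"dx":0,"dy":0,"dz":0,"ax":0,"ay":0,"az":0},{"hand":0,"dx":0,"dy":0,"dz":0,"ax":0,"ay":0,"az":0}])

```text
time_s: 7.68
position: [0.463, -0.1518, 0.1983]
tool_rot: [[0.074, 0.001, 0.997], [-0.997, -0.0, 0.074], [0.0, -1.0, 0.001]]
ft_force: [-0.5, -1.2, -2.4]
grip_width: 0.0194
```

```bash
python3 - <<'E'
from plan import *
import pickle
s=status.observe(); im=imaging.get_image("wrist"); cv2.imwrite("pics/w7.png",im[:,:,::-1]);pickle.dump(s,open("pics/w7.pkl","wb"))
print(s['position'],s['tool_rot'],s['ft_force'],s['grip_width'],s['qvel'])
im=imaging.get_image("side"); cv2.imwrite("pics/s7.png",im[:,:,::-1])
crop("pics/w7.png",156,100,356,250,4,"pics/w7c.png")
crop("pics/s7.png",220,120,350,220,6,"pics/s7c.png")
E
```

```text
[ 0.46298821 -0.15179619  0.19833032] [[ 7.44801471e-02  6.72146582e-04  9.97222270e-01]
 [-9.97222381e-01 -4.31862217e-04  7.44804464e-02]
 [ 4.80724398e-04 -9.99999681e-01  6.38114453e-04]] [-0.46381618 -1.15220787 -2.36440821] 0.01943463825641851 [-0.00298249  0.04115368  0.1622802  -0.0065296  -0.11367416 -0.11275778]
```

View pics/w7c.png

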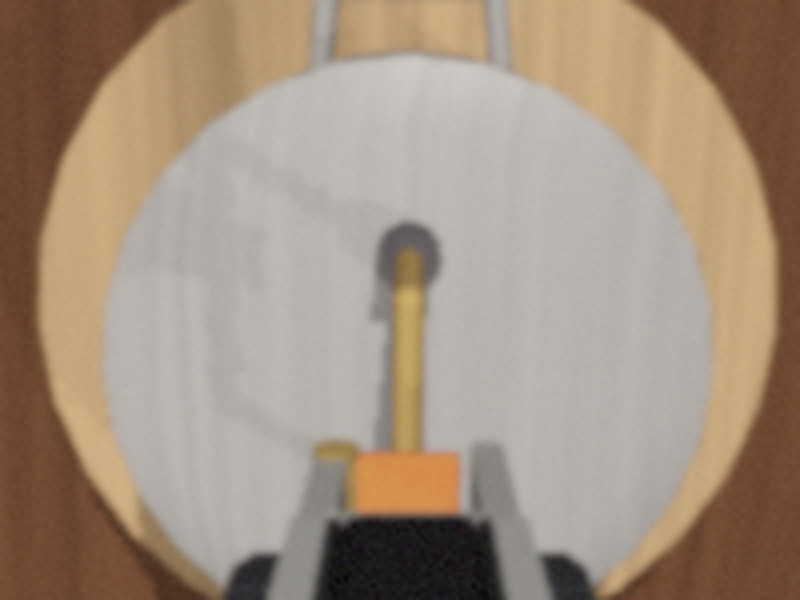

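View pics/s7c.png

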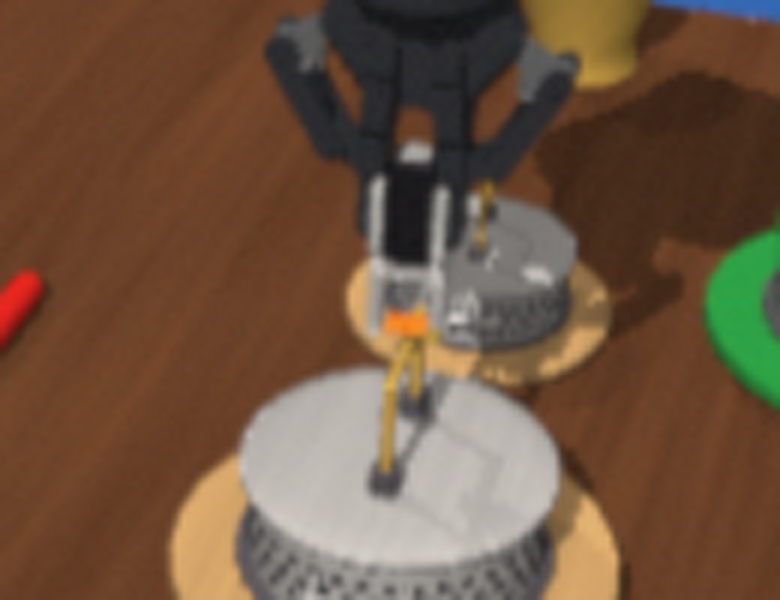

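The bar (crop x about 408) is centred under the gate and aligned with it. I'll descend while feeling the force.

Emit:
jog_arm(rows=[{"hand":0,"dx":0,"dy":0.2,"dz":0,"ax":0,"ay":0,"az":0},{"hand":0,"dx":0,"dy":0.2,"dz":0,"ax":0,"ay":0,"az":0},{"hand":0,"dx":0,"dy":0.2,"dz":0,"ax":0,"ay":0,"az":0},{"hand":0,"dx":0,"dy":0.2,"dz":0,"ax":0,"ay":0,"az":0},{"hand":0,"dx":0,"dy":0.2,"dz":0,"ax":0,"ay":0,"az":0}])

```text
time_s: 8.2
position: [0.4627, -0.1517, 0.1877]
tool_rot: [[0.074, -0.0, 0.997], [-0.997, 0.0, 0.074], [-0.0, -1.0, -0.0]]
ft_force: [-0.8, 0.7, 0.4]
grip_width: 0.0192
```

Emit:
jog_arm(rows=[{"hand":0,"dx":0,"dy":0.15,"dz":0,"ax":0,"ay":0,"az":0},{"hand":0,"dx":0,"dy":0.15,"dz":0,"ax":0,"ay":0,"az":0},{"hand":0,"dx":0,"dy":0.15,"dz":0,"ax":0,"ay":0,"az":0},{"hand":0,"dx":0,"dy":0.15,"dz":0,"ax":0,"ay":0,"az":0},{"hand":0,"dx":0,"dy":0.15,"dz":0,"ax":0,"ay":0,"az":0}])

```text
time_s: 8.62
position: [0.4629, -0.1519, 0.1807]
tool_rot: [[0.075, 0.001, 0.997], [-0.997, -0.001, 0.075], [0.001, -1.0, 0.0]]
ft_force: [-2.2, -1.0, 5.6]
grip_width: 0.0195
```

Emit:
jog_arm(rows=[{"hand":0,"dx":0,"dy":0.1,"dz":0,"ax":0,"ay":0,"az":0},{"hand":0,"dx":0,"dy":0.1,"dz":0,"ax":0,"ay":0,"az":0},{"hand":0,"dx":0,"dy":0.1,"dz":0,"ax":0,"ay":0,"az":0},{"hand":0,"dx":0,"dy":0.1,"dz":0,"ax":0,"ay":0,"az":0},{"hand":0,"dx":0,"dy":0.1,"dz":0,"ax":0,"ay":0,"az":0}])

```text
time_s: 9.03
position: [0.4626, -0.1517, 0.1752]
tool_rot: [[0.075, -0.001, 0.997], [-0.997, 0.0, 0.075], [-0.0, -1.0, -0.001]]
ft_force: [-3.7, -0.2, 5.4]
grip_width: 0.0196
```

```bash
python3 - <<'E'
from plan import *
s=status.observe(); im=imaging.get_image("wrist"); cv2.imwrite("pics/w8.png",im[:,:,::-1])
print(s['position'],s['ft_force'],s['grip_width'])
crop("pics/w8.png",156,100,356,250,4,"pics/w8c.png")
E
```

```text
[ 0.4626147  -0.15168339  0.17524053] [-3.74342961 -0.15524001  5.40150516] 0.019633063630503277
```

View pics/w8c.png

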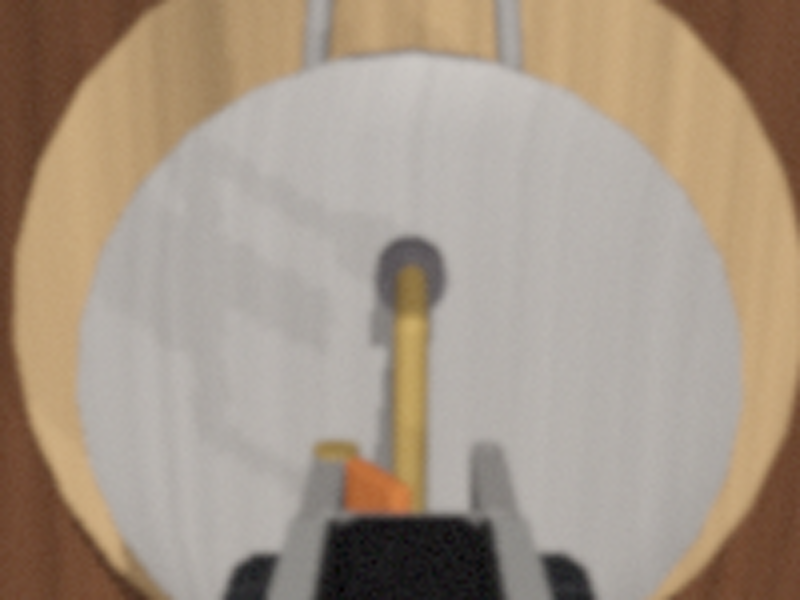

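The gate is swinging open around the bar and the bar is centred, so I'll keep going.

Emit:
jog_arm(rows=[{"hand":0,"dx":0,"dy":0.1,"dz":0,"ax":0,"ay":0,"az":0},{"hand":0,"dx":0,"dy":0.1,"dz":0,"ax":0,"ay":0,"az":0},{"hand":0,"dx":0,"dy":0.1,"dz":0,"ax":0,"ay":0,"az":0},{"hand":0,"dx":0,"dy":0.1,"dz":0,"ax":0,"ay":0,"az":0},{"hand":0,"dx":0,"dy":0.1,"dz":0,"ax":0,"ay":0,"az":0}])

```text
time_s: 9.5
position: [0.4628, -0.1516, 0.1702]
tool_rot: [[0.075, -0.0, 0.997], [-0.997, 0.0, 0.075], [-0.0, -1.0, -0.0]]
ft_force: [-3.7, -0.2, 2.7]
grip_width: 0.0197
```

Emit:
jog_arm(rows=[{"hand":0,"dx":0,"dy":0.06,"dz":0,"ax":0,"ay":0,"az":0},{"hand":0,"dx":0,"dy":0.06,"dz":0,"ax":0,"ay":0,"az":0},{"hand":0,"dx":0,"dy":0.06,"dz":0,"ax":0,"ay":0,"az":0},{"hand":0,"dx":0,"dy":0.06,"dz":0,"ax":0,"ay":0,"az":0},{"hand":0,"dx":0,"dy":0,"dz":0,"ax":0,"ay":0,"az":0}])

```text
time_s: 9.92
position: [0.4627, -0.1517, 0.1678]
tool_rot: [[0.075, -0.001, 0.997], [-0.997, 0.0, 0.075], [-0.0, -1.0, -0.0]]
ft_force: [-4.7, -1.4, 1.3]
grip_width: 0.0196
```

Emit:
jog_arm(rows=[{"hand":0,"dx":0,"dy":0.05,"dz":0,"ax":0,"ay":0,"az":0},{"hand":0,"dx":0,"dy":0.05,"dz":0,"ax":0,"ay":0,"az":0},{"hand":0,"dx":0,"dy":0.05,"dz":0,"ax":0,"ay":0,"az":0},{"hand":0,"dx":0,"dy":0,"dz":0,"ax":0,"ay":0,"az":0},{"hand":0,"dx":0,"dy":0,"dz":0,"ax":0,"ay":0,"az":0}])

```text
time_s: 10.33
position: [0.4624, -0.1515, 0.166]
tool_rot: [[0.075, -0.002, 0.997], [-0.997, 0.001, 0.075], [-0.001, -1.0, -0.002]]
ft_force: [-5.0, -0.1, -1.5]
grip_width: 0.0196
```

Emit:
jog_arm(rows=[{"hand":0,"dx":0,"dy":0.05,"dz":0,"ax":0,"ay":0,"az":0},{"hand":0,"dx":0,"dy":0.05,"dz":0,"ax":0,"ay":0,"az":0},{"hand":0,"dx":0,"dy":0,"dz":0,"ax":0,"ay":0,"az":0},{"hand":0,"dx":0,"dy":0,"dz":0,"ax":0,"ay":0,"az":0},{"hand":0,"dx":0,"dy":0,"dz":0,"ax":0,"ay":0,"az":0}])

```text
time_s: 10.75
position: [0.4634, -0.1518, 0.1657]
tool_rot: [[0.074, 0.001, 0.997], [-0.997, -0.0, 0.074], [0.0, -1.0, 0.001]]
ft_force: [0.0, 0.3, -0.5]
grip_width: 0.0197
```

```bash
python3 - <<'E'
from plan import *
s=status.observe(); im=imaging.get_image("wrist"); cv2.imwrite("pics/w9.png",im[:,:,::-1])
print(s['position'],s['ft_force'],s['grip_width'])
crop("pics/w9.png",156,100,356,250,4,"pics/w9c.png")
E
```

```text
[ 0.46337467 -0.15179557  0.16568427] [ 0.01860091  0.27227888 -0.53049763] 0.019688364978198456
```

View pics/w9c.png

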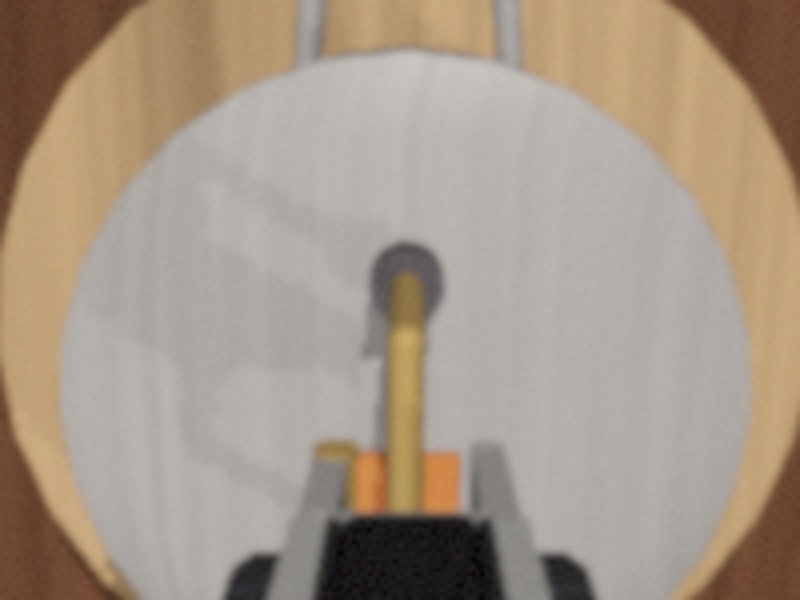

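The gate has snapped shut: the orange shows intact on both sides beneath the bar, and the side force dropped to 0. Next is a hold, then a gentle rise towards the gate.

Emit:
jog_arm(rows=[{"hand":0,"dx":0,"dy":0,"dz":0,"ax":0,"ay":0,"az":0},{"hand":0,"dx":0,"dy":0,"dz":0,"ax":0,"ay":0,"az":0},{"hand":0,"dx":0,"dy":-0.2,"dz":0,"ax":0,"ay":0,"az":0},{"hand":0,"dx":0,"dy":-0.2,"dz":0,"ax":0,"ay":0,"az":0},{"hand":0,"dx":0,"dy":-0.2,"dz":0,"ax":0,"ay":0,"az":0}])

```text
time_s: 11.22
position: [0.4629, -0.1517, 0.1718]
tool_rot: [[0.075, 0.0, 0.997], [-0.997, -0.0, 0.075], [0.0, -1.0, 0.0]]
ft_force: [0.1, -0.2, -2.0]
grip_width: 0.0195
```

Emit:
jog_arm(rows=[{"hand":0,"dx":0,"dy":-0.2,"dz":0,"ax":0,"ay":0,"az":0},{"hand":0,"dx":0,"dy":-0.2,"dz":0,"ax":0,"ay":0,"az":0},{"hand":0,"dx":0,"dy":-0.2,"dz":0,"ax":0,"ay":0,"az":0},{"hand":0,"dx":0,"dy":0,"dz":0,"ax":0,"ay":0,"az":0},{"hand":0,"dx":0,"dy":0,"dz":0,"ax":0,"ay":0,"az":0}])

```text
time_s: 11.63
position: [0.4629, -0.1517, 0.1776]
tool_rot: [[0.074, 0.0, 0.997], [-0.997, -0.0, 0.074], [0.0, -1.0, 0.0]]
ft_force: [0.2, 0.2, -1.6]
grip_width: 0.019
```

```bash
python3 - <<'E'
from plan import *
s=status.observe(); im=imaging.get_image("wrist"); cv2.imwrite("pics/w10.png",im[:,:,::-1])
print(s['position'],s['ft_force'],s['grip_width'])
crop("pics/w10.png",156,100,356,250,4,"pics/w10c.png")
E
```

```text
[ 0.46290564 -0.1517411   0.17764135] [ 0.20910005  0.18100513 -1.64574687] 0.01902604949324325
```

View pics/w10c.png

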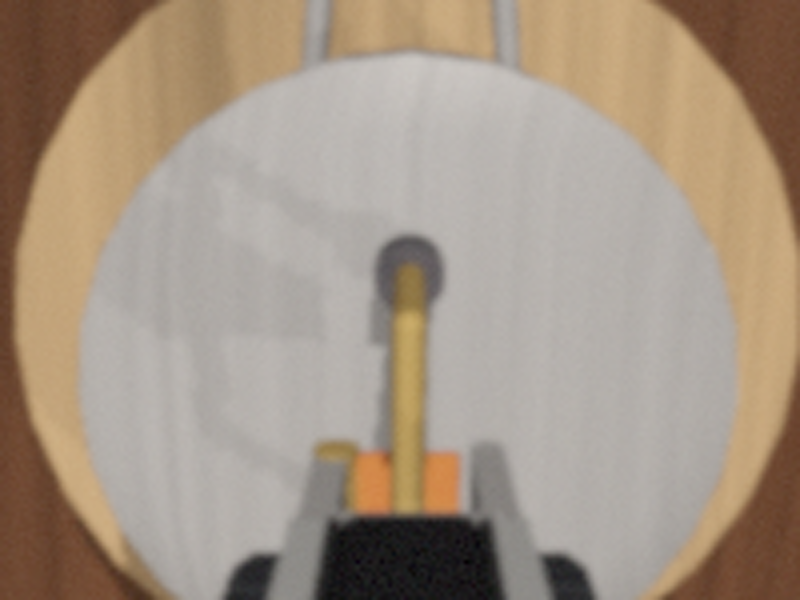

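Emit:
jog_arm(rows=[{"hand":0,"dx":0,"dy":-0.1,"dz":0,"ax":0,"ay":0,"az":0},{"hand":0,"dx":0,"dy":-0.1,"dz":0,"ax":0,"ay":0,"az":0},{"hand":0,"dx":0,"dy":-0.1,"dz":0,"ax":0,"ay":0,"az":0},{"hand":0,"dx":0,"dy":-0.05,"dz":0,"ax":0,"ay":0,"az":0},{"hand":0,"dx":0,"dy":0,"dz":0,"ax":0,"ay":0,"az":0}])

```text
time_s: 12.1
position: [0.4628, -0.1517, 0.181]
tool_rot: [[0.075, -0.0, 0.997], [-0.997, 0.0, 0.075], [-0.0, -1.0, -0.0]]
ft_force: [-1.4, -0.8, -2.7]
grip_width: 0.0193
```

Emit:
jog_arm(rows=[{"hand":0,"dx":0,"dy":-0.05,"dz":0,"ax":0,"ay":0,"az":0},{"hand":0,"dx":0,"dy":-0.05,"dz":0,"ax":0,"ay":0,"az":0},{"hand":0,"dx":0,"dy":0,"dz":0,"ax":0,"ay":0,"az":0},{"hand":0,"dx":0,"dy":0,"dz":0,"ax":0,"ay":0,"az":0},{"hand":0,"dx":0,"dy":0,"dz":0,"ax":0,"ay":0,"az":0}])

```text
time_s: 12.52
position: [0.4627, -0.1516, 0.1814]
tool_rot: [[0.074, -0.001, 0.997], [-0.997, 0.001, 0.074], [-0.001, -1.0, -0.001]]
ft_force: [1.8, -0.5, -13.6]
grip_width: 0.0196
```

```bash
python3 - <<'E'
from plan import *
for i in range(2):
  s=status.observe(); im=imaging.get_image("wrist"); cv2.imwrite("pics/w11.png",im[:,:,::-1])
  print(s['position'],s['ft_force'],s['wrist_torque'])
crop("pics/w11.png",156,100,356,250,4,"pics/w11c.png")
E
```

```text
[ 0.46265524 -0.15160216  0.18139448] [  1.78123331  -0.51818876 -13.56833397] [-0.23587284 -0.37090665  0.02260515]
[ 0.462655   -0.1515983   0.18141296] [  1.56577312  -1.71511911 -14.68836527] [-0.29806982 -0.40203525  0.02619457]
```

View pics/w11c.png

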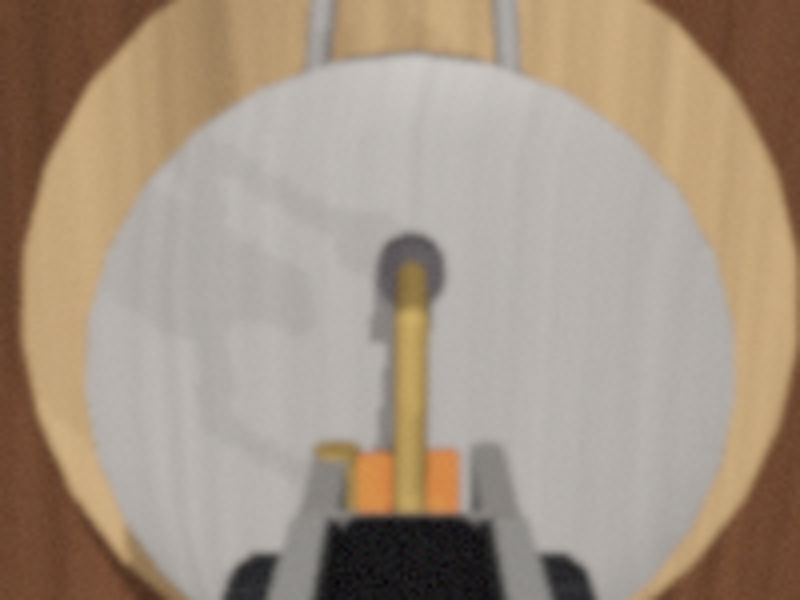

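```bash
python3 - <<'E'
import cv2,numpy as np
for n in ("w10","w11"):
    im=cv2.imread(f"pics/{n}.png").astype(float)
    o=im[:,:,2]-im[:,:,0]  # orange: R-B
    for cols in ((246,250),(265,269)):
        print(n,cols,[np.round(o[r,cols[0]:cols[1]].mean()) for r in range(209,219)])
E
```

```text
w10 (246, 250) [np.float64(8.0), np.float64(10.0), np.float64(17.0), np.float64(40.0), np.float64(88.0), np.float64(124.0), np.float64(134.0), np.float64(136.0), np.float64(136.0), np.float64(135.0)]
w10 (265, 269) [np.float64(8.0), np.float64(10.0), np.float64(15.0), np.float64(36.0), np.float64(85.0), np.float64(126.0), np.float64(136.0), np.float64(135.0), np.float64(136.0), np.float64(136.0)]
w11 (246, 250) [np.float64(9.0), np.float64(10.0), np.float64(18.0), np.float64(40.0), np.float64(88.0), np.float64(124.0), np.float64(133.0), np.float64(134.0), np.float64(134.0), np.float64(134.0)]
w11 (265, 269) [np.float64(9.0), np.float64(13.0), np.float64(32.0), np.float64(76.0), np.float64(120.0), np.float64(134.0), np.float64(136.0), np.float64(137.0), np.float64(137.0), np.float64(137.0)]
```

The gate's free end shifted about 0.85 px, which is about -0.1 rad, under roughly 13 N. The tug is proved, so I'll lower back until the bar is at the roof.

Emit:
jog_arm(rows=[{"hand":0,"dx":0,"dy":0.15,"dz":0,"ax":0,"ay":0,"az":0},{"hand":0,"dx":0,"dy":0.3,"dz":0,"ax":0,"ay":0,"az":0},{"hand":0,"dx":0,"dy":0.3,"dz":0,"ax":0,"ay":0,"az":0},{"hand":0,"dx":0,"dy":0.3,"dz":0,"ax":0,"ay":0,"az":0},{"hand":0,"dx":0,"dy":0.3,"dz":0,"ax":0,"ay":0,"az":0}])

```text
time_s: 13.03
position: [0.463, -0.1518, 0.1687]
tool_rot: [[0.074, 0.001, 0.997], [-0.997, -0.0, 0.074], [0.001, -1.0, 0.001]]
ft_force: [1.0, -1.0, -1.9]
grip_width: 0.0196
```

Emit:
jog_arm(rows=[{"hand":0,"dx":0,"dy":0.1,"dz":0,"ax":0,"ay":0,"az":0},{"hand":0,"dx":0,"dy":0.1,"dz":0,"ax":0,"ay":0,"az":0},{"hand":0,"dx":0,"dy":0.05,"dz":0,"ax":0,"ay":0,"az":0},{"hand":0,"dx":0,"dy":0,"dz":0,"ax":0,"ay":0,"az":0},{"hand":0,"dx":0,"dy":0,"dz":0,"ax":0,"ay":0,"az":0}])

```text
time_s: 13.45
position: [0.4629, -0.1517, 0.1661]
tool_rot: [[0.074, 0.0, 0.997], [-0.997, -0.0, 0.074], [0.0, -1.0, 0.0]]
ft_force: [0.8, 0.2, -2.0]
grip_width: 0.0198
```

Emit:
jog_arm(rows=[{"hand":0,"dx":0,"dy":0.04,"dz":0,"ax":0,"ay":0,"az":0},{"hand":0,"dx":0,"dy":0.04,"dz":0,"ax":0,"ay":0,"az":0},{"hand":0,"dx":0,"dy":0.04,"dz":0,"ax":0,"ay":0,"az":0},{"hand":0,"dx":0,"dy":0,"dz":0,"ax":0,"ay":0,"az":0},{"hand":0,"dx":0,"dy":0,"dz":0,"ax":0,"ay":0,"az":0}])

```text
time_s: 13.87
position: [0.4629, -0.1517, 0.1648]
tool_rot: [[0.074, -0.0, 0.997], [-0.997, 0.0, 0.074], [-0.0, -1.0, -0.0]]
ft_force: [0.5, 0.5, -2.8]
grip_width: 0.0197
```

```bash
python3 - <<'E'
from plan import *
s=status.observe(); im=imaging.get_image("wrist"); cv2.imwrite("pics/w12.png",im[:,:,::-1])
print(s['position'],s['ft_force'],s['grip_width'])
E
```

```text
[ 0.46285673 -0.15172586  0.16480985] [ 0.49247589  0.47046253 -2.77499176] 0.019664658979155696
```

View pics/w12.png

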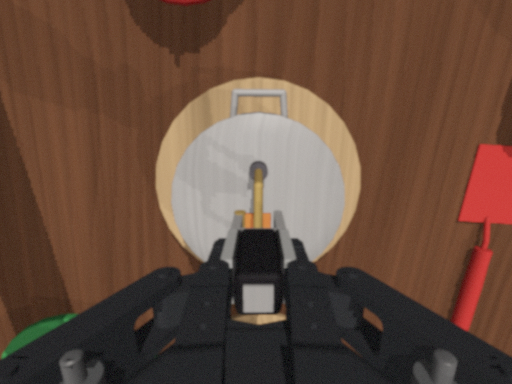

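Emit:
jog_arm(rows=[{"hand":0,"dx":0,"dy":0.05,"dz":0,"ax":0,"ay":0,"az":0},{"hand":0,"dx":0,"dy":0.05,"dz":0,"ax":0,"ay":0,"az":0},{"hand":0,"dx":0,"dy":0.05,"dz":0,"ax":0,"ay":0,"az":0},{"hand":0,"dx":0,"dy":0,"dz":0,"ax":0,"ay":0,"az":0},{"hand":0,"dx":0,"dy":0,"dz":0,"ax":0,"ay":0,"az":0}])

```text
time_s: 14.33
position: [0.4628, -0.1517, 0.1633]
tool_rot: [[0.074, -0.0, 0.997], [-0.997, 0.0, 0.074], [-0.0, -1.0, -0.0]]
ft_force: [-0.6, -0.7, -1.8]
grip_width: 0.0193
```

Emit:
jog_arm(rows=[{"hand":0,"dx":0,"dy":0.04,"dz":0,"ax":0,"ay":0,"az":0},{"hand":0,"dx":0,"dy":0.04,"dz":0,"ax":0,"ay":0,"az":0},{"hand":0,"dx":0,"dy":0,"dz":0,"ax":0,"ay":0,"az":0},{"hand":0,"dx":0,"dy":0,"dz":0,"ax":0,"ay":0,"az":0},{"hand":0,"dx":0,"dy":0,"dz":0,"ax":0,"ay":0,"az":0}])

```text
time_s: 14.75
position: [0.4629, -0.1517, 0.1625]
tool_rot: [[0.075, -0.0, 0.997], [-0.997, -0.0, 0.075], [0.0, -1.0, -0.0]]
ft_force: [-0.3, -0.3, -1.7]
grip_width: 0.0194
```

Emit:
jog_arm(rows=[{"hand":1,"dx":0,"dy":0,"dz":0,"ax":0,"ay":0,"az":0},{"hand":1,"dx":0,"dy":0,"dz":0,"ax":0,"ay":0,"az":0},{"hand":1,"dx":0,"dy":0,"dz":0,"ax":0,"ay":0,"az":0},{"hand":1,"dx":0,"dy":0,"dz":0,"ax":0,"ay":0,"az":0},{"hand":1,"dx":0,"dy":0,"dz":0,"ax":0,"ay":0,"az":0}])

```text
time_s: 15.17
position: [0.4629, -0.1517, 0.1626]
tool_rot: [[0.075, 0.0, 0.997], [-0.997, -0.0, 0.075], [0.0, -1.0, 0.0]]
ft_force: [-0.1, 0.4, 0.2]
grip_width: 0.0787
```

```bash
python3 - <<'E'
from plan import *
s=status.observe(); im=imaging.get_image("wrist"); cv2.imwrite("pics/w13.png",im[:,:,::-1])
print(s['position'],s['ft_force'],s['grip_width'])
E
```

```text
[ 0.46289581 -0.15173913  0.16260553] [-0.05445049  0.41802025  0.1889033 ] 0.07865670655941749
```

View pics/w13.png

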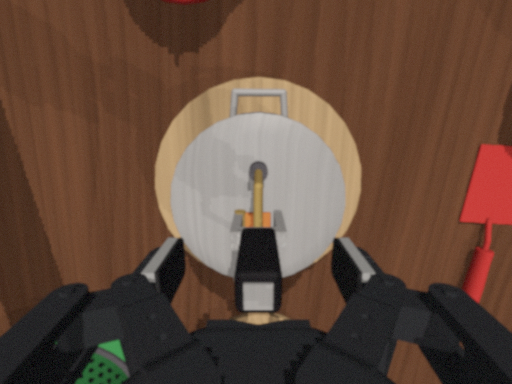

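The clip still stands upright on the bar, with the handle at (258,270) and clear of both fingers. I'll rise straight up.

Emit:
jog_arm(rows=[{"hand":1,"dx":0,"dy":-1,"dz":0,"ax":0,"ay":0,"az":0},{"hand":1,"dx":0,"dy":-2.5,"dz":0,"ax":0,"ay":0,"az":0},{"hand":1,"dx":0,"dy":-3,"dz":0,"ax":0,"ay":0,"az":0},{"hand":1,"dx":0,"dy":-3,"dz":0,"ax":0,"ay":0,"az":0},{"hand":1,"dx":0,"dy":-3,"dz":0,"ax":0,"ay":0,"az":0}])

```text
time_s: 15.63
position: [0.4626, -0.1516, 0.289]
tool_rot: [[0.075, -0.0, 0.997], [-0.997, 0.0, 0.075], [-0.0, -1.0, -0.0]]
ft_force: [1.0, -0.6, 0.3]
grip_width: 0.0851
```

Emit:
jog_arm(rows=[{"hand":1,"dx":0,"dy":-1,"dz":0,"ax":0,"ay":0,"az":0},{"hand":1,"dx":0,"dy":0,"dz":0,"ax":0,"ay":0,"az":0},{"hand":1,"dx":0,"dy":0,"dz":0,"ax":0,"ay":0,"az":0},{"hand":1,"dx":0,"dy":0,"dz":0,"ax":0,"ay":0,"az":0},{"hand":1,"dx":0,"dy":0,"dz":0,"ax":0,"ay":0,"az":0}])

```text
time_s: 16.05
position: [0.4625, -0.1515, 0.2961]
tool_rot: [[0.074, -0.002, 0.997], [-0.997, 0.001, 0.074], [-0.002, -1.0, -0.002]]
ft_force: [0.6, 0.4, -1.0]
grip_width: 0.0856
```

Emit:
jog_arm(rows=[{"hand":1,"dx":0,"dy":0,"dz":0,"ax":0,"ay":0,"az":0},{"hand":1,"dx":0,"dy":0,"dz":0,"ax":0,"ay":0,"az":0},{"hand":1,"dx":0,"dy":0,"dz":0,"ax":0,"ay":0,"az":0},{"hand":1,"dx":0,"dy":0,"dz":0,"ax":0,"ay":0,"az":0},{"hand":1,"dx":0,"dy":0,"dz":0,"ax":0,"ay":0,"az":0}])

```text
time_s: 16.47
position: [0.4628, -0.1517, 0.2974]
tool_rot: [[0.074, -0.0, 0.997], [-0.997, 0.0, 0.074], [-0.0, -1.0, -0.0]]
ft_force: [0.2, -0.1, 0.1]
grip_width: 0.0857
```

```bash
python3 - <<'E'
from plan import *
s=status.observe(); im=imaging.get_image("wrist"); cv2.imwrite("pics/w14.png",im[:,:,::-1])
print(s['position'],s['ft_force'],s['grip_width'])
im=imaging.get_image("side"); cv2.imwrite("pics/s14.png",im[:,:,::-1])
crop("pics/s14.png",220,120,350,220,6,"pics/s14c.png")
E
```

```text
[ 0.46283732 -0.15172004  0.29743463] [ 0.15365123 -0.05752667  0.08489178] 0.08573025156199107
```

View pics/w14.png

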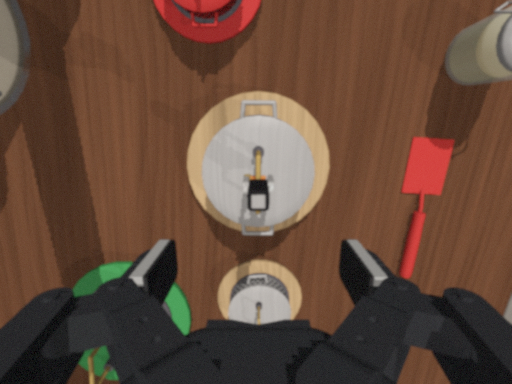

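View pics/s14c.png

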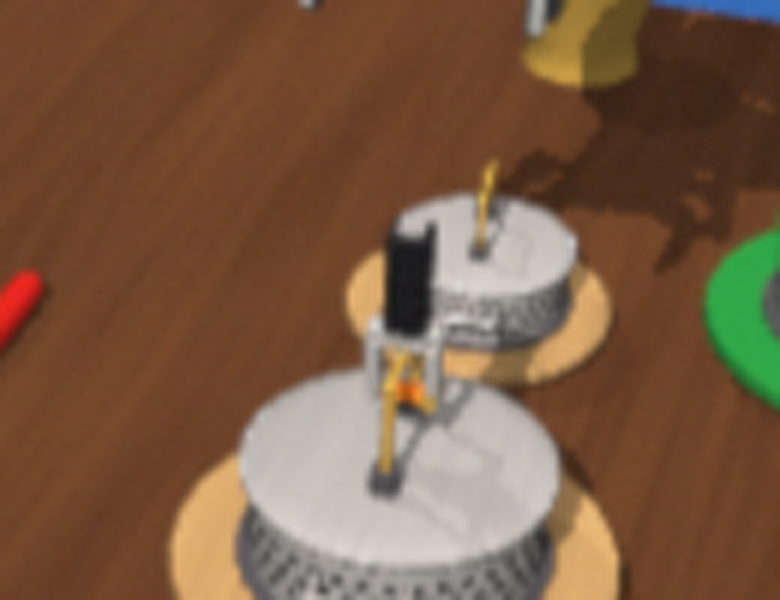

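The clip is standing upright on the bar. I'll wait and check that it is really at rest.

Emit:
jog_arm(rows=[{"hand":1,"dx":0,"dy":0,"dz":0,"ax":0,"ay":0,"az":0},{"hand":1,"dx":0,"dy":0,"dz":0,"ax":0,"ay":0,"az":0},{"hand":1,"dx":0,"dy":0,"dz":0,"ax":0,"ay":0,"az":0},{"hand":1,"dx":0,"dy":0,"dz":0,"ax":0,"ay":0,"az":0},{"hand":1,"dx":0,"dy":0,"dz":0,"ax":0,"ay":0,"az":0}])

```text
time_s: 16.98
position: [0.4629, -0.1517, 0.2975]
tool_rot: [[0.074, 0.0, 0.997], [-0.997, -0.0, 0.074], [0.0, -1.0, 0.0]]
ft_force: [0.6, 0.3, 0.0]
grip_width: 0.0857
```

Emit:
jog_arm(rows=[{"hand":1,"dx":0,"dy":0,"dz":0,"ax":0,"ay":0,"az":0},{"hand":1,"dx":0,"dy":0,"dz":0,"ax":0,"ay":0,"az":0},{"hand":1,"dx":0,"dy":0,"dz":0,"ax":0,"ay":0,"az":0},{"hand":1,"dx":0,"dy":0,"dz":0,"ax":0,"ay":0,"az":0},{"hand":1,"dx":0,"dy":0,"dz":0,"ax":0,"ay":0,"az":0}])

```text
time_s: 17.4
position: [0.4629, -0.1517, 0.2975]
tool_rot: [[0.075, -0.0, 0.997], [-0.997, 0.0, 0.075], [-0.0, -1.0, 0.0]]
ft_force: [1.1, 0.3, -0.4]
grip_width: 0.0855
```

Emit:
jog_arm(rows=[{"hand":1,"dx":0,"dy":0,"dz":0,"ax":0,"ay":0,"az":0},{"hand":1,"dx":0,"dy":0,"dz":0,"ax":0,"ay":0,"az":0},{"hand":1,"dx":0,"dy":0,"dz":0,"ax":0,"ay":0,"az":0},{"hand":1,"dx":0,"dy":0,"dz":0,"ax":0,"ay":0,"az":0},{"hand":1,"dx":0,"dy":0,"dz":0,"ax":0,"ay":0,"az":0}])

```text
time_s: 17.82
position: [0.4629, -0.1517, 0.2975]
tool_rot: [[0.075, -0.0, 0.997], [-0.997, 0.0, 0.075], [-0.0, -1.0, -0.0]]
ft_force: [0.3, 0.8, 0.7]
grip_width: 0.0858
```

Emit:
jog_arm(rows=[{"hand":1,"dx":0,"dy":0,"dz":0,"ax":0,"ay":0,"az":0},{"hand":1,"dx":0,"dy":0,"dz":0,"ax":0,"ay":0,"az":0},{"hand":1,"dx":0,"dy":0,"dz":0,"ax":0,"ay":0,"az":0},{"hand":1,"dx":0,"dy":0,"dz":0,"ax":0,"ay":0,"az":0},{"hand":1,"dx":0,"dy":0,"dz":0,"ax":0,"ay":0,"az":0}])

```text
time_s: 18.23
position: [0.4629, -0.1517, 0.2975]
tool_rot: [[0.074, 0.0, 0.997], [-0.997, -0.0, 0.074], [0.0, -1.0, 0.0]]
ft_force: [-0.4, -0.5, -0.4]
grip_width: 0.0853
```

Emit:
jog_arm(rows=[{"hand":1,"dx":0,"dy":0,"dz":0,"ax":0,"ay":0,"az":0},{"hand":1,"dx":0,"dy":0,"dz":0,"ax":0,"ay":0,"az":0},{"hand":1,"dx":0,"dy":0,"dz":0,"ax":0,"ay":0,"az":0},{"hand":1,"dx":0,"dy":0,"dz":0,"ax":0,"ay":0,"az":0},{"hand":1,"dx":0,"dy":0,"dz":0,"ax":0,"ay":0,"az":0}])

```text
time_s: 18.65
position: [0.4629, -0.1517, 0.2975]
tool_rot: [[0.074, -0.0, 0.997], [-0.997, -0.0, 0.074], [0.0, -1.0, -0.0]]
ft_force: [-0.0, -0.1, -0.0]
grip_width: 0.0857
```

```bash
python3 - <<'E'
from plan import *
im=imaging.get_image("wrist"); cv2.imwrite("pics/w15.png",im[:,:,::-1])
im=imaging.get_image("side"); cv2.imwrite("pics/s15.png",im[:,:,::-1])
for n in "ws":
    a=cv2.imread(f"pics/{n}14.png").astype(int);b=cv2.imread(f"pics/{n}15.png").astype(int)
    d=abs(a-b).max(2); print(n,d.max(),(d>25).sum(),np.argwhere(d>25)[:10].tolist())
a=cv2.resize(cv2.imread("pics/w15.png")[130:250,190:330],None,fx=3,fy=3);b=cv2.resize(cv2.imread("pics/s15.png")[130:210,250:340],None,fx=4,fy=4.5)
cv2.imwrite("pics/c15.png",np.hstack([a,b]) if a.shape[0]==b.shape[0] else a)
E
```

```text
w 34 37 [[57, 28], [58, 27], [58, 28], [58, 29], [59, 26], [59, 27], [59, 29], [60, 26], [60, 28], [60, 29]]
s 73 9 [[28, 454], [28, 455], [29, 454], [29, 455], [30, 455], [33, 266], [37, 272], [46, 469], [47, 463]]
```

View pics/c15.png

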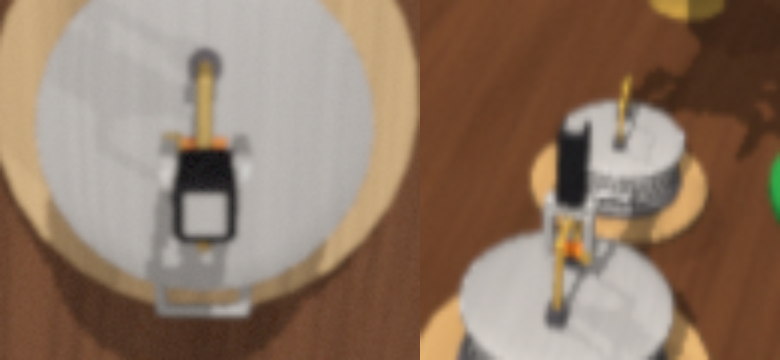

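```bash
python3 -c "
from rig import job; print(job.close_job())"
```

```text
the job is handed in; nothing more can be done
None
```

The clip is on the stirrup bar of the larger wooden-susan basket with its gate shut, and I handed the job in at about 18.8 s. I gripped it by the handle, lifted it from the stand and pressed it over the bar (top bar centre about 0.145 m high).

- **Pressing on:** the force peaked at about 7–8 N. The wrist view then showed the gate closed behind the bar, and the side force dropped to zero.
- **Tug:** the upward tug read about 13 N net of the clip's weight. The gate's free end moved about 0.85 px in the image, which I work out as roughly -0.1 rad, its outward stop. It held.
- **Release:** I lowered the clip to about 1 mm above full contact, opened the fingers and rose 13 cm clear.
- **Last check:** the clip stands upright on the bar, and pictures about 2 s apart showed no movement of it. The only changes between those pictures were well away from it. I was nowhere near the jar, dish and spatula, and I did not measure their positions afterwards.

Two things did not go perfectly. My first three move calls were refused because the rows lacked the zero keys, and nothing moved. The early camera estimates of the bar's height differed by about 5 mm, so I found the final height by feel.

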